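# Charge the white dye trough with indigo lumps

### The arm

A 6-joint arm with a two-finger parallel gripper is mounted at the origin on the work surface. World frame = base frame: x ahead of the robot, y to its left, z up, the work surface at z = 0. Lengths are in mm, angles in rad, forces in N, time in s.
With the tool pointing down it reaches from about 350 to 775 mm from the base axis. Payload 7.3 kg.
Tool frame: the origin (TCP) lies at the very end of the fingers, on their centre line; the grasp point (between the pads) lies 19 mm behind it; z points along the fingers, y is the line along which they close (so a half turn about z gives the same grasp; the last joint's range is limited). The gripper opens to 92 mm and grips with 3 to 60 N. Pads are 19 mm wide; open, the fingers measure 130 mm over their backs; the gripper's body (75 mm by 190 mm) begins 47 mm behind the grasp point.
Start: joints at [1.097, 0.342, 1.524, -0, 1.275, -0.146], TCP at [169.015, 497.07, 226.741] pointing down, gripper open.
Joint ranges: [-2.53, 2.53], [-0.77, 2.02], [0.04, 2.7], [-1, 4.14], [0.28, 2.66], [-3.11, 3.11]. Speed limits (rad/s): [2.57, 2.57, 3.14, 3.14, 3.14, 3.14].

### API

Orientations are given as [roll, pitch, yaw] about the fixed x, y, z axes, in that order (R = Rz(yaw) Ry(pitch) Rx(roll)).
In Python, from plant import get_obs, optics, ticket, finder gives the robot as it stands.
- The arm moves only by the tool send_rows, never from a script. Its arguments are lists of equal length, an entry for each row: "offset": the shift along the tool's x, y, z scaled (see below), a list of three; "delta_rot": the turn, a rotation vector about the tool's x, y, z scaled (see below), a list of three. In form: {"offset": [[dx, dy, dz], ...], "delta_rot": [[rx, ry, rz], ...]}. A call has 1 to 8 rows; each row is the pose to reach, as a shift and turn from the pose commanded when the call began, along the tool's axes at that moment, turning the shorter way round; what a row does not reach only later rows make up. The controller multiplies each number of a shift by 120 mm and each number of a turn by 360 degrees. A row lasts 1/8 s, in which the tool goes at most 62.5 mm and 10.7 degrees, less where a joint would pass 70% of its speed; a pose out of reach is approached as far as the arm can. A call with a number of a shift or a turn outside -1 to 1 is refused whole. A call with a gripper value outside its range is refused whole. "grip" is the opening, from 0 (shut) to 1 (fully open), set as the call begins (left out, the last holds). The fingers move at their own pace and stop on an object; the grip force is fixed at half the most. Time passes only in rows, so rows that repeat a pose let the fingers close. It gives the time, the measured TCP pose, the force, the opening and the grip force at its end, in the units of the state.
- get_obs(): the state, without advancing time (a new reading comes with each control period).
- optics.capture(name): name is "side" or "top" or "wrist"; returns the picture (480x640x3 uint8, red, green, blue); there is no depth.
- optics.get_calibration(name): a dict with "fx", "fy", "cx", "cy" (pixels), "world_from_camera" (4x4, takes a point from camera to world coordinates). Camera axes: x right, y down, z forward; pixel columns grow to the right and rows downward; lengths in mm; the calibration is good to about 2 mm. A picture is of the moment at which its call begins: read the wrist's pose just before it. get_calibration takes no time and is no camera call; for the wrist camera it gives the pose at the moment of the call.
- ticket.close_job(): hands the job in; it is judged then, once.
Trained networks look in the newest picture that a camera, given by its name, has taken for a name from the list of things; names that differ only in an ending like _2 or _b are one class to them, and where a whole thing is asked for, a point or a joint stands for the part that bears it (a point fixed in the world has none). Each returns a list of dicts, best first, with "confidence" (0 to 1); they miss things now and then, are a little off and sometimes report something else, mostly with a low value. They report only what shows in the picture. A call takes as long as a camera call.
- finder.boxes_of(target, camera): "box" ([left, top, right, bottom] in pixels, round what is visible of it).
- finder.silhouettes(target, camera): "region" (480x640 bool, what is visible of it) and "box" ([left, top, right, bottom] in pixels, round what is visible of it).
- finder.pinpoint(target, camera): "uv" ([column, row] in pixels: a listed point, or the origin of a listed thing).
The state is a dict: "time": time; "joint_positions": joint angles; "dq": joint speeds; "tau": joint torques, N m; "tool_pos": TCP position; "tcp_rot": TCP orientation; "contact_force": force on the tool from outside, world axes, zero at the start; "moment": the same for the moment, N m; "grip_width": finger opening in mm; "finger_force": force on a finger pad.
Only numpy, scipy, OpenCV 4.12 (cv2) and the standard library are available. Lean on these libraries where they do the work, as an engineer would, in place of code of your own. Each camera call takes 0.05 s, during which the arm holds its last target. There are 200 camera calls.

### The job

The white trough on the grey board is next for charging: swap it with the green trough, so that the white one stands squarely on the yellow board and the green one, its red lumps still inside, stands squarely on the grey board (the cork mat is free for parking). Then scoop every blue indigo lump out of the wooden tray into the white trough with the scoop, never touching a lump in the tray with the fingers (one that falls on the bench may be picked up by hand), and finally lay the scoop flat on its red plate. The white trough is thin ceramic: squeeze it with no more than 60 N a finger, do not knock it with the scoop, and leave everything else on the bench where it is.

Things in the scene. Friction and masses are not known exactly. Their poses are not given: they have to be found in the camera images.
- white_trough: open oblong trough with upright walls, white glazed ceramic, 0.3 kg, outside 66 x 140 x 50 mm (x, y, z), walls and floor 4 mm; origin at the centre of its underside, z up; it is picked up across its 66 mm width at mid-length. Thin: more than 60 N on it from a finger or more than 20 N from the scoop breaks it; a grip of 20 to 40 N carries it safely. It starts on the grey board.
- green_trough: open oblong trough with upright walls, green plastic, 0.25 kg, outside 66 x 140 x 50 mm (x, y, z), walls and floor 4 mm; origin at the centre of its underside, z up; it is picked up across its 66 mm width at mid-length. It starts on the yellow board and holds two red lumps that must stay in it.
- print_board: yellow thin board fixed to the bench, 104 x 176 x 4 mm (x, y, z); origin at the centre of its underside, its top 4 mm above the bench; the charging place, where the white trough must finally stand with its length along the board's length (y).
- wait_board: grey thin board fixed to the bench, 104 x 176 x 4 mm (x, y, z); origin at the centre of its underside, its top 4 mm above the bench; the waiting place, where the green trough must finally stand with its length along the board's length (y).
- cork_mat: cork mat fixed to the bench, 110 x 170 x 4 mm (x, y, z), free for parking a trough; origin at the centre of its underside.
- scoop_plate: red-painted metal plate fixed to the bench, 140 x 110 x 3 mm (x, y, z), on which the scoop starts and must finally lie; origin at the centre of its underside.
- tray: shallow light-wood tray fixed to the bench, outside 232 x 112 x 38 mm (x, y, z), walls and floor 6 mm, so 220 x 100 mm inside with upright walls 32 mm deep; origin at the centre of its underside. The blue lumps start in its -x half (nearer the robot); the other half starts empty.
- scoop: aluminium scoop: a flat pan 90 x 60 mm (x, y), floor 1.5 mm thick, open in front at x = -45 mm (the lip), side walls 2.5 mm thick and 24 mm high that begin 30 mm behind the lip, closed back wall 34 mm high at x = +45 mm; a post 10 mm thick behind it (x = 45 to 55 mm) carries an orange grip over the pan. Origin at the centre of the pan's underside, z up, mouth towards own -x. 0.14 kg.
- scoop_grip (a point): holding point of the scoop's orange grip, an upright-sided bar 18 mm wide (y = +-9 mm), 30 mm tall (z = 60 to 90 mm), reaching from x = -20 to 55 mm, held across its width from above, firmly (100 N or so, or it turns in the fingers when the lip pushes); the point is at (12, 0, 75) mm in the scoop's frame, axes as the scoop's.
- indigo1: chunky pressed lump of blue indigo dye, an eight-sided pellet 23 mm across and 21 mm tall rounded over at both ends (flat end faces 7 mm across), 15 g, waxy and slippery (friction about 0.3); origin at its centre, own z along the 21 mm; starts in the tray; None if absent (3 to 6 are present)
- indigo2: chunky pressed lump of blue indigo dye, an eight-sided pellet 23 mm across and 21 mm tall rounded over at both ends (flat end faces 7 mm across), 15 g, waxy and slippery (friction about 0.3); origin at its centre, own z along the 21 mm; starts in the tray; None if absent (3 to 6 are present)
- indigo3: chunky pressed lump of blue indigo dye, an eight-sided pellet 23 mm across and 21 mm tall rounded over at both ends (flat end faces 7 mm across), 15 g, waxy and slippery (friction about 0.3); origin at its centre, own z along the 21 mm; starts in the tray; None if absent (3 to 6 are present)
- indigo4: chunky pressed lump of blue indigo dye, an eight-sided pellet 23 mm across and 21 mm tall rounded over at both ends (flat end faces 7 mm across), 15 g, waxy and slippery (friction about 0.3); origin at its centre, own z along the 21 mm; starts in the tray; None if absent (3 to 6 are present)
- indigo5: chunky pressed lump of blue indigo dye, an eight-sided pellet 23 mm across and 21 mm tall rounded over at both ends (flat end faces 7 mm across), 15 g, waxy and slippery (friction about 0.3); origin at its centre, own z along the 21 mm; starts in the tray; None if absent (3 to 6 are present)
- indigo6: chunky pressed lump of blue indigo dye, an eight-sided pellet 23 mm across and 21 mm tall rounded over at both ends (flat end faces 7 mm across), 15 g, waxy and slippery (friction about 0.3); origin at its centre, own z along the 21 mm; starts in the tray; None if absent (3 to 6 are present)
- madder1: chunky pressed lump of red madder dye, an eight-sided pellet 23 mm across and 21 mm tall rounded over at both ends (flat end faces 7 mm across), 15 g, waxy and slippery (friction about 0.3); origin at its centre, own z along the 21 mm; lies in the green trough and stays there
- madder2: chunky pressed lump of red madder dye, an eight-sided pellet 23 mm across and 21 mm tall rounded over at both ends (flat end faces 7 mm across), 15 g, waxy and slippery (friction about 0.3); origin at its centre, own z along the 21 mm; lies in the green trough and stays there
- block_a: dark wooden printing block 90 x 60 x 30 mm with an upright round handle, 65 mm high in all, a bystander beyond the tray; origin at the centre of its underside.
- block_b: dark wooden printing block 70 x 70 x 30 mm with an upright round handle, 65 mm high in all, a bystander on the left; origin at the centre of its underside.
- block_c: small dark wooden printing block 60 x 50 x 25 mm with an upright round handle, 60 mm high in all, a bystander between robot and tray; origin at the centre of its underside.
- dye_bottle: amber bottle 60 mm across, 150 mm high, a bystander on the right; origin at the centre of its underside.
- brush_mug: blue mug 80 mm across, 90 mm high, a bystander on the right; origin at the centre of its underside.
- tape_roll: roll of yellow tape 90 mm across, 25 mm high, lying flat, a bystander between robot and tray; origin at the centre of its underside.

How it is judged:
By the outcome, as a careful person would: the job done as asked, in the order asked, and still so for the second after the job is handed in, with the robot touching nothing.
Of indigo1, indigo2, indigo3, indigo4, indigo5, indigo6 only 3 to 6 are there at a start; the rules pass over those that are not, and their reading is None.
At some moment in a run one of white_trough, green_trough may be knocked a few centimetres aside while the robot is not near it.
It also fails if it takes over 210 s, if anything falls off the work surface, if the arm or the gripper's body presses on something with over 40 N, if the wrist force passes 120 N, or if a joint passes its speed limit or range.

## Working session

There is one attempt and no reset: what is moved stays moved. The work goes in short steps, Python scripts to look and compute and a tool call to move; the robot and the scene stay as the last step left them, time stands still between calls to the robot, and variables do not carry over. Pictures are saved under pics/ and viewed, at most 14 in all, crops included, and the job is handed in when it is done.

Besides the shell and the picture viewer there is one more tool, called after "Emit:" as name(argument=value, ...) on one line, values as JSON. send_rows: Moves the arm, as the interface text tells. Its arguments: {"type":"object","properties":{"offset":{"type":"array"},"delta_rot":{"type":"array"},"grip":{"type":"number"}},"required":["offset","delta_rot"]}

```bash
ls; mkdir -p pics; python3 - <<'E'
from plant import get_obs, optics, ticket, finder
import cv2
for n in ("top","side"):
    im=optics.capture(n); cv2.imwrite(f"pics/{n}0.png",im[:,:,::-1])
    c=optics.get_calibration(n); print(n,c)
print(get_obs())
E
```

```text
pics
top {'fx': 484.8437742008579, 'fy': 484.8437742008579, 'cx': 327.6184948882993, 'cy': 240.1570582198099, 'world_from_camera': array([[ 1.96627693e-03, -9.88468304e-01,  1.51415142e-01,
         3.82896665e+02],
       [-9.99978545e-01, -9.97457689e-04,  6.47411757e-03,
        -5.83462868e+01],
       [-6.24842982e-03, -1.51424624e-01, -9.88449058e-01,
         1.45436396e+03],
       [ 0.00000000e+00,  0.00000000e+00,  0.00000000e+00,
         1.00000000e+00]])}
side {'fx': 536.0226517724924, 'fy': 536.0226517724924, 'cx': 322.3481273603774, 'cy': 243.42453255485233, 'world_from_camera': array([[ 9.33208327e-01, -2.55946577e-01,  2.52217304e-01,
         2.72379597e+02],
       [-3.59334472e-01, -6.66610432e-01,  6.53076771e-01,
        -8.71377260e+02],
       [ 9.77921526e-04, -7.00087053e-01, -7.14056834e-01,
         9.87921946e+02],
       [ 0.00000000e+00,  0.00000000e+00,  0.00000000e+00,
         1.00000000e+00]])}
{'time': 0.1, 'joint_positions': array([ 1.09700035e+00,  3.42647476e-01,  1.52493397e+00, -6.61900444e-06,
        1.27538054e+00, -1.46014184e-01]), 'dq': array([-0.00034848, -0.00027775, -0.0020366 , -0.00018483, -0.00177236,
        0.00204601]), 'tau': array([ 9.57057491e-04, -4.32005167e+01, -2.44694996e+01,  7.18111731e-02,
        5.25452534e-02, -6.63096807e-05]), 'tool_pos': array([168.84072189, 496.7255662 , 226.11298851]), 'tcp_rot': array([-3.14023697e+00, -1.92969780e-04,  2.81381267e+00]), 'contact_force': array([0.4588793 , 0.27559957, 0.05165581]), 'moment': array([ 0.06393037,  0.00113474, -0.01710585]), 'finger_force': 0.0, 'grip_width': 91.57392799003813}
```

View pics/top0.png

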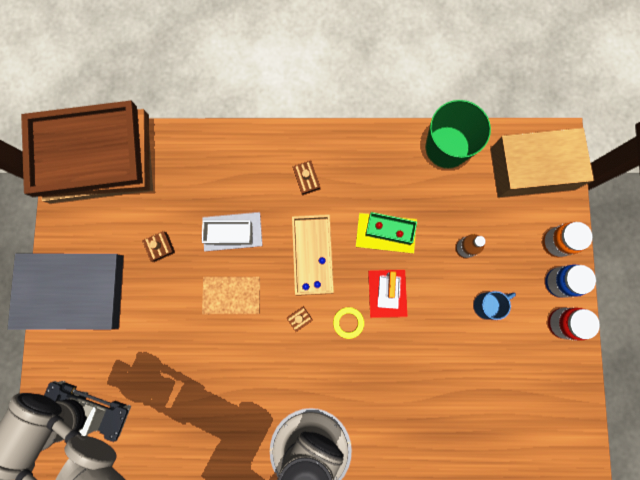

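View pics/side0.png

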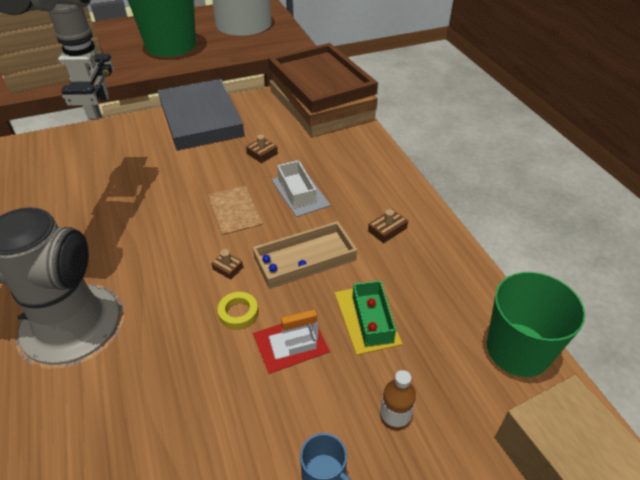

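```bash
cat > h.py <<'E'
from plant import get_obs, optics, ticket, finder
import numpy as np, cv2
from scipy.optimize import minimize
from scipy.spatial.transform import Rotation as Ro
# name: (dims, z of underside)
BOX=dict(white_trough=((66,140,50),4),green_trough=((66,140,50),4),print_board=((104,176,4),0),wait_board=((104,176,4),0),
 cork_mat=((110,170,4),0),scoop_plate=((140,110,3),0),tray=((232,112,38),0))
def cap(n,save=None):
    c=optics.get_calibration(n); im=optics.capture(n)
    if save: cv2.imwrite(f"pics/{save}.png",im[:,:,::-1])
    return c,im
def proj(c,P):
    T=np.linalg.inv(c['world_from_camera']); q=np.atleast_2d(P)@T[:3,:3].T+T[:3,3]
    return np.c_[c['fx']*q[:,0]/q[:,2]+c['cx'],c['fy']*q[:,1]/q[:,2]+c['cy']]
def ray(c,uv,z):
    uv=np.atleast_2d(uv).astype(float); W=c['world_from_camera']
    d=np.c_[(uv[:,0]-c['cx'])/c['fx'],(uv[:,1]-c['cy'])/c['fy'],np.ones(len(uv))]@W[:3,:3].T
    return W[:3,3]+d*((z-W[2,3])/d[:,2])[:,None]
def corners(n,p,z=None):
    (a,b,h),z0=BOX[n]; z0=z0 if z is None else z; X=np.array([[i*a/2,j*b/2,k*h] for k in(0,1) for i,j in((-1,-1),(1,-1),(1,1),(-1,1))])
    R=Ro.from_euler('z',p[2]).as_matrix(); return X@R.T+[p[0],p[1],z0]
def fit(n,cam,c,z=None,yaw0=0.):
    s=finder.silhouettes(n,cam)
    if not s: return None
    m=s[0]['region'].astype(np.uint8); hull=cv2.convexHull(cv2.findNonZero(m))[:,0]
    S=8; off=hull.min(0)-15; sz=((hull.max(0)-off+15)*S).astype(int)
    def draw(pts): 
        k=np.zeros((sz[1],sz[0]),np.uint8); h=cv2.convexHull(((pts-off+.5)*S).astype(np.float32)); cv2.fillPoly(k,[h.astype(np.int32)],1); return k
    mm=cv2.resize(m[off[1]:off[1]+sz[1]//S+1,off[0]:off[0]+sz[0]//S+1],None,fx=S,fy=S,interpolation=cv2.INTER_NEAREST)
    cs=cv2.findNonZero(mm)[:,0]; M=np.zeros((sz[1],sz[0]),np.uint8); cv2.fillPoly(M,[cv2.convexHull(cs)],1)
    (a,b,h),z0=BOX[n]; g=ray(c,hull.mean(0),(z0 if z is None else z)+h/2)[0]
    def cost(p):
        K=draw(proj(c,corners(n,(p[0],p[1],p[2]/50),z))); return 1-(K&M).sum()/max(1,(K|M).sum())
    best=None
    for y in (-.2,0,.2):
        r=minimize(cost,[g[0],g[1],(y+yaw0)*50],method='Nelder-Mead',options=dict(initial_simplex=[[g[0]+i,g[1]+j,(yaw0+y)*50+k] for i,j,k in((0,0,0),(10,0,0),(0,10,0),(0,0,6))],xatol=.05,fatol=1e-5))
        if best is None or r.fun<best.fun: best=r
    return np.r_[best.x[:2],best.x[2]/50].round(3), round(1-best.fun,3), round(s[0]['confidence'],2)
def plan(wps,start=None):
    """wps: list of (x,y,z,yaw[,tilt]) ; tilt = turn about tool y afterwards. prints calls"""
    o=get_obs(); p=np.array(o['tool_pos']); R=Ro.from_euler('xyz',o['tcp_rot'])
    if start is not None: p=np.array(start[:3]); R=Rt(*start[3:])
    for w in wps:
        Rn=Rt(*w[3:]); d=np.array(w[:3])-p; n=max(1,int(np.ceil(np.abs(R.inv().apply(d)).max()/120)),int(np.ceil((R.inv()*Rn).magnitude()/1.45)))
        rv=(R.inv()*Rn).as_rotvec()
        for i in range(n):
            o_=R.inv().apply(d/n)/120; r_=rv/n/(2*np.pi)
            rows=int(np.ceil(max(np.linalg.norm(d/n)/60,np.linalg.norm(r_)*360/10.5,1)))
            print('off',o_.round(4).tolist(),'rot',r_.round(4).tolist(),'rows',rows)
            R=R*Ro.from_rotvec(rv/n)
        print('  --'); p=np.array(w[:3]); R=Rn
def Rt(yaw,tilt=0): return Ro.from_euler('z',yaw)*Ro.from_euler('x',np.pi)*Ro.from_euler('y',tilt)
def lumps(cam,c,z=17.,name='indigo1'):
    return [(ray(c,d['uv'],z)[0][:2].round(1).tolist(),round(d['confidence'],2),np.round(d['uv']).tolist()) for d in finder.pinpoint(name,cam)]
E
python3 - <<'E'
from h import *
c,_=cap('top')
for n in BOX: print(n,fit(n,'top',c))
print(lumps('top',c)); print([ (d['uv'],ray(c,d['uv'],75)[0].round(1),d['confidence']) for d in finder.pinpoint('scoop_grip','top')])
print([ (d['uv'],ray(c,d['uv'],3)[0].round(1),d['confidence']) for d in finder.pinpoint('scoop','top')])
for n in ('block_a','block_b','block_c','dye_bottle','brush_mug','tape_roll'): print(n,[ray(c,d['uv'],0)[0].round(0).tolist() for d in finder.pinpoint(n,'top')])
o=get_obs(); print(o['time']); w=optics.get_calibration('wrist'); R=Ro.from_euler('xyz',o['tcp_rot']).as_matrix()
W=w['world_from_camera']; print(w['fx'],R.T@(W[:3,3]-o['tool_pos']),(R.T@W[:3,:3]).round(2))
E
```

```text
white_trough (array([6.23570e+02, 2.51418e+02, 3.00000e-03]), np.float64(0.963), 0.77)
green_trough (array([ 6.35661e+02, -2.36412e+02, -1.82000e-01]), np.float64(0.95), 0.71)
print_board (array([ 6.24661e+02, -2.23015e+02, -9.00000e-02]), np.float64(0.738), 0.6)
wait_board (array([6.30818e+02, 2.43024e+02, 8.80000e-02]), np.float64(0.97), 0.77)
cork_mat (array([4.39830e+02, 2.40383e+02, 5.00000e-03]), np.float64(0.984), 0.67)
scoop_plate (array([ 4.45447e+02, -2.26017e+02,  3.60000e-02]), np.float64(0.973), 0.87)
tray (array([ 5.58645e+02, -2.53100e+00,  5.90000e-02]), np.float64(0.965), 0.57)
[([455.5, 22.3], 0.47, [303.0, 290.0]), ([553.4, -34.4], 0.41, [323.0, 257.0])]
[([348.2, 325.7], array([ 351.8, -107.5,   75. ]), 0.51)]
[([387.2, 294.4], array([ 442.1, -226.4,    3. ]), 0.71)]
block_a [[596.0, 455.0, 0.0], [790.0, 19.0, 0.0], [370.0, 29.0, 0.0], [436.0, 233.0, 0.0]]
block_b [[596.0, 455.0, 0.0], [790.0, 19.0, 0.0], [370.0, 29.0, 0.0], [436.0, 233.0, 0.0]]
block_c [[596.0, 455.0, 0.0], [790.0, 19.0, 0.0], [370.0, 29.0, 0.0], [436.0, 233.0, 0.0]]
dye_bottle [[582.0, -459.0, 0.0]]
brush_mug [[411.0, -524.0, 0.0]]
tape_roll [[357.0, -113.0, 0.0]]
0.95
356.4510466247569 [  78.03954559   -0.65259076 -158.61476165] [[ 0.   -0.96 -0.29]
 [ 1.   -0.    0.  ]
 [-0.   -0.29  0.96]]
```

```bash
python3 -c "
from h import *
plan([(627,257,200,1.6)])"
```

```text
off [-0.8515, -0.133, 0.0446] rot [0.0, -0.0, 0.0386] rows 2
off [-0.8585, 0.0755, 0.0446] rot [0.0, -0.0, 0.0386] rows 2
off [-0.8152, 0.2797, 0.0446] rot [0.0, -0.0, 0.0386] rows 2
off [-0.724, 0.4674, 0.0446] rot [0.0, -0.0, 0.0386] rows 2
off [-0.5904, 0.6278, 0.0446] rot [0.0, -0.0, 0.0386] rows 2
  --
```

Emit:
send_rows(offset=[[-0.85,-0.133,0.045],[-0.85,-0.133,0.045]], delta_rot=[[0,0,0.0386],[0,0,0.0386]], grip=1)

```text
time: 1.2
tool_pos: [261.7, 448.4, 221.3]
tcp_rot: [3.141, 0.0, 2.569]
contact_force: [0.4, 0.8, -0.1]
grip_width: 91.9
finger_force: 0.0
```

Emit:
send_rows(offset=[[-0.858,0.0755,0.045],[-0.858,0.0755,0.045]], delta_rot=[[0,0,0.0386],[0,0,0.0386]])

```text
time: 1.45
tool_pos: [354.0, 399.9, 215.8]
tcp_rot: [3.141, 0.0, 2.324]
contact_force: [-0.3, 0.2, -0.5]
grip_width: 92.2
finger_force: 0.0
```

Emit:
send_rows(offset=[[-0.815,0.28,0.045],[-0.815,0.28,0.045]], delta_rot=[[0,0,0.0386],[0,0,0.0386]])

```text
time: 1.7
tool_pos: [445.8, 351.8, 210.4]
tcp_rot: [3.141, 0.0, 2.082]
contact_force: [-0.1, 1.4, 0.2]
grip_width: 91.9
finger_force: 0.0
```

Emit:
send_rows(offset=[[-0.724,0.467,0.045],[-0.724,0.467,0.045]], delta_rot=[[0,0,0.0386],[0,0,0.0386]])

```text
time: 1.95
tool_pos: [537.3, 303.7, 204.8]
tcp_rot: [3.141, 0.0, 1.839]
contact_force: [-0.2, 0.5, -0.2]
grip_width: 92.0
finger_force: 0.0
```

Emit:
send_rows(offset=[[-0.59,0.628,0.045],[-0.59,0.628,0.045],[-0.59,0.628,0.045],[-0.59,0.628,0.045]], delta_rot=[[0,0,0.0386],[0,0,0.0386],[0,0,0.0386],[0,0,0.0386]])

```text
time: 2.45
tool_pos: [626.3, 257.6, 199.4]
tcp_rot: [-3.141, -0.0, 1.602]
contact_force: [0.3, 1.0, -0.2]
grip_width: 91.6
finger_force: 0.0
```

```bash
cat >> h.py <<'E'
def show(c,im,name,items):
    im=im[:,:,::-1].copy()
    for n,p in items:
        q=proj(c,corners(n,p)).round().astype(int); cv2.polylines(im,[q[:4],q[4:]],True,(255,0,255),1)
    cv2.imwrite(f"pics/{name}.png",im)
E
python3 - <<'E'
from h import *
c,im=cap('wrist'); it=[]
for n in ('white_trough','wait_board'):
    f=fit(n,'wrist',c); print(n,f); it.append((n,f[0]))
show(c,im,'w1',it)
E
```

```text
white_trough (array([6.25775e+02, 2.50359e+02, 6.00000e-03]), np.float64(0.974), 0.57)
wait_board (array([6.33231e+02, 2.42676e+02, 8.80000e-02]), np.float64(0.987), 0.68)
```

View pics/w1.png

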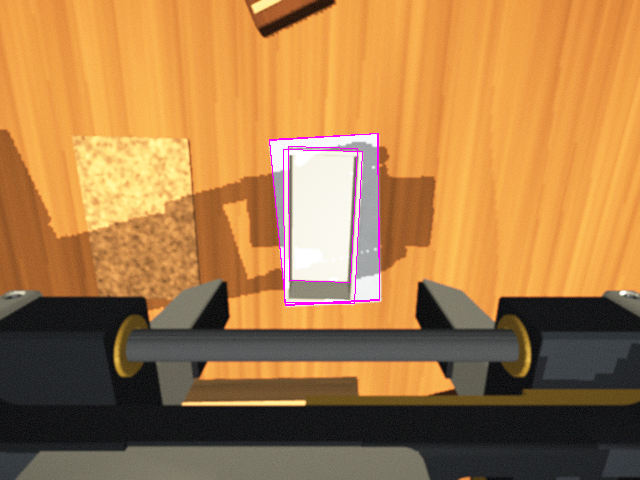

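```bash
python3 -c "
from h import *
y=1.577
plan([(625.8,250.4,100,y),(625.8,250.4,22,y),(625.8,250.4,110,y),(440,240,110,y),(440,240,22.8,y),(440,240,130,y)])"
```

```text
off [-0.0669, -0.0036, 0.8352] rot [0.0, -0.0001, 0.0041] rows 2
  --
off [0.0, -0.0, 0.65] rot [0.0, 0.0, 0.0] rows 2
  --
off [0.0, 0.0, -0.7333] rot [0.0, 0.0, 0.0] rows 2
  --
off [-0.0385, -0.7744, -0.0] rot [0.0, 0.0, 0.0] rows 2
off [-0.0385, -0.7744, -0.0] rot [0.0, 0.0, 0.0] rows 2
  --
off [0.0, -0.0, 0.7267] rot [0.0, 0.0, 0.0] rows 2
  --
off [0.0, 0.0, -0.8933] rot [0.0, 0.0, 0.0] rows 2
  --
```

Emit:
send_rows(offset=[[-0.067,-0.004,0.4],[-0.067,-0.004,0.835],[-0.067,-0.004,0.835]], delta_rot=[[0,0,0.004],[0,0,0.004],[0,0,0.004]])

```text
time: 2.98
tool_pos: [623.3, 249.3, 95.8]
tcp_rot: [-3.133, 0.002, 1.577]
contact_force: [-0.8, 0.1, 0.7]
grip_width: 91.7
finger_force: 0.0
```

Emit:
send_rows(offset=[[0,0,0.25],[0,0,0.45],[0,0,0.6],[0,0,0.65],[0,0,0.65]], delta_rot=[[0,0,0],[0,0,0],[0,0,0],[0,0,0],[0,0,0]])

```text
time: 3.6
tool_pos: [627.1, 249.6, 22.4]
tcp_rot: [3.141, -0.0, 1.576]
contact_force: [-0.2, 1.2, -0.1]
grip_width: 91.6
finger_force: 0.0
```

Emit:
send_rows(offset=[[0,0,0],[0,0,0],[0,0,0],[0,0,0],[0,0,0],[0,0,0]], delta_rot=[[0,0,0],[0,0,0],[0,0,0],[0,0,0],[0,0,0],[0,0,0]], grip=0)

```text
time: 4.35
tool_pos: [626.6, 249.4, 21.9]
tcp_rot: [-3.142, -0.0, 1.576]
contact_force: [-3.1, -0.2, 5.4]
grip_width: 65.5
finger_force: 30.0
```

Emit:
send_rows(offset=[[0,0,-0.1],[0,0,-0.3],[0,0,-0.55],[0,0,-0.73],[0,0,-0.73]], delta_rot=[[0,0,0],[0,0,0],[0,0,0],[0,0,0],[0,0,0]])

```text
time: 4.97
tool_pos: [627.8, 249.6, 111.1]
tcp_rot: [3.137, -0.001, 1.576]
contact_force: [0.5, -0.1, -3.7]
grip_width: 65.8
finger_force: 30.0
```

Emit:
send_rows(offset=[[-0.005,-0.1,0],[-0.015,-0.3,0],[-0.028,-0.55,0],[-0.0385,-0.774,0],[-0.0385,-0.774,0]], delta_rot=[[0,0,0],[0,0,0],[0,0,0],[0,0,0],[0,0,0]])

```text
time: 5.6
tool_pos: [531.4, 244.1, 107.9]
tcp_rot: [-3.138, 0.001, 1.577]
contact_force: [0.6, 0.4, -3.3]
grip_width: 65.6
finger_force: 30.0
```

Emit:
send_rows(offset=[[-0.01,-0.2,0],[-0.028,-0.5,0],[-0.036,-0.7,0],[-0.0385,-0.774,0],[-0.0385,-0.774,0],[-0.0385,-0.774,0]], delta_rot=[[0,0,0],[0,0,0],[0,0,0],[0,0,0],[0,0,0],[0,0,0]])

```text
time: 6.35
tool_pos: [442.2, 239.2, 109.1]
tcp_rot: [3.14, -0.0, 1.576]
contact_force: [0.2, -0.2, -2.7]
grip_width: 65.8
finger_force: 30.0
```

Emit:
send_rows(offset=[[0,0,0.2],[0,0,0.45],[0,0,0.62],[0,0,0.69],[0,0,0.715],[0,0,0.725],[0,0,0.725]], delta_rot=[[0,0,0],[0,0,0],[0,0,0],[0,0,0],[0,0,0],[0,0,0],[0,0,0]])

```text
time: 7.22
tool_pos: [441.4, 239.3, 22.7]
tcp_rot: [3.14, -0.0, 1.576]
contact_force: [-0.2, -1.2, -2.9]
grip_width: 66.2
finger_force: 30.0
```

Emit:
send_rows(offset=[[0,0,0.008],[0,0,0.008],[0,0,0.008],[0,0,0.008],[0,0,0.008]], delta_rot=[[0,0,0],[0,0,0],[0,0,0],[0,0,0],[0,0,0]], grip=1)

```text
time: 7.85
tool_pos: [440.9, 239.2, 21.2]
tcp_rot: [3.142, -0.0, 1.576]
contact_force: [0.2, -0.9, 0.5]
grip_width: 91.8
finger_force: 0.0
```

Emit:
send_rows(offset=[[0,0,-0.2],[0,0,-0.5],[0,0,-1],[0,0,-1]], delta_rot=[[0,0,0],[0,0,0],[0,0,0],[0,0,0]])

```text
time: 8.35
tool_pos: [443.5, 240.1, 145.4]
tcp_rot: [3.133, -0.003, 1.576]
contact_force: [0.7, 0.5, 0.6]
grip_width: 91.6
finger_force: 0.0
```

```bash
python3 -c "
from h import *
plan([(636,-222,200,1.571-.15)])"
```

```text
off [-0.9646, 0.3969, -0.1133] rot [0.0003, -0.0002, 0.0062] rows 3
off [-0.9486, 0.4337, -0.1132] rot [0.0003, -0.0002, 0.0062] rows 3
off [-0.9312, 0.4699, -0.1133] rot [0.0003, -0.0002, 0.0062] rows 3
off [-0.9124, 0.5054, -0.1134] rot [0.0003, -0.0002, 0.0062] rows 3
  --
```

Emit:
send_rows(offset=[[-0.965,0.4,-0.13],[-0.965,0.4,-0.13],[-0.965,0.4,-0.13]], delta_rot=[[0,0,0.006],[0,0,0.006],[0,0,0.006]])

```text
time: 8.72
tool_pos: [490.8, 120.2, 156.3]
tcp_rot: [3.141, 0.001, 1.533]
contact_force: [-0.5, 0.2, -0.1]
grip_width: 91.7
finger_force: 0.0
```

Emit:
send_rows(offset=[[-0.95,0.435,-0.13],[-0.95,0.435,-0.13]], delta_rot=[[0,0,0.006],[0,0,0.006]])

```text
time: 8.98
tool_pos: [537.2, 9.3, 171.4]
tcp_rot: [-3.14, -0.001, 1.502]
contact_force: [0.2, 1.9, -0.1]
grip_width: 91.7
finger_force: 0.0
```

Emit:
send_rows(offset=[[-0.93,0.47,-0.13],[-0.93,0.47,-0.13]], delta_rot=[[0,0,0.006],[0,0,0.006]])

```text
time: 9.22
tool_pos: [585.7, -105.6, 186.8]
tcp_rot: [-3.14, -0.001, 1.463]
contact_force: [1.2, 0.7, 0.4]
grip_width: 91.7
finger_force: 0.0
```

Emit:
send_rows(offset=[[-0.91,0.505,-0.12],[-0.91,0.505,-0.12],[-0.91,0.505,-0.12],[-0.91,0.505,-0.12],[-0.91,0.505,-0.12]], delta_rot=[[0,0,0.006],[0,0,0.006],[0,0,0.006],[0,0,0.006],[0,0,0.006]])

```text
time: 9.85
tool_pos: [633.8, -218.2, 201.6]
tcp_rot: [-3.14, -0.001, 1.427]
contact_force: [0.2, 0.4, -0.0]
grip_width: 91.4
finger_force: 0.0
```

```bash
python3 - <<'E'
from h import *
print(get_obs()['tool_pos'],get_obs()['tcp_rot'])
c,im=cap('wrist'); it=[]
for n in ('green_trough','print_board'):
    f=fit(n,'wrist',c); print(n,f); it.append((n,f[0]))
show(c,im,'w2',it)
E
```

```text
[ 633.75921958 -218.1513538   201.60670659] [-3.14037382e+00 -8.28615123e-04  1.42716871e+00]
green_trough NoneTraceback (most recent call last):
  File "<stdin>", line 5, in <module>
TypeError: 'NoneType' object is not subscriptable
```

```bash
python3 - <<'E'
from h import *
c,im=cap('wrist'); it=[]
for n in ('green_trough','print_board'):
    f=fit(n,'wrist',c); print(n,f); it+=[(n,f[0])] if f else []
show(c,im,'w2',it)
c,im=cap('top')
print(fit('green_trough','top',c))
E
```

```text
green_trough (array([ 6.38040e+02, -2.36638e+02, -2.05000e-01]), np.float64(0.97), 0.62)
print_board (array([ 6.29226e+02, -2.25571e+02, -1.11000e-01]), np.float64(0.985), 0.93)
(array([ 6.42445e+02, -2.39826e+02, -1.55000e-01]), np.float64(0.75), 0.81)
```

View pics/w2.png

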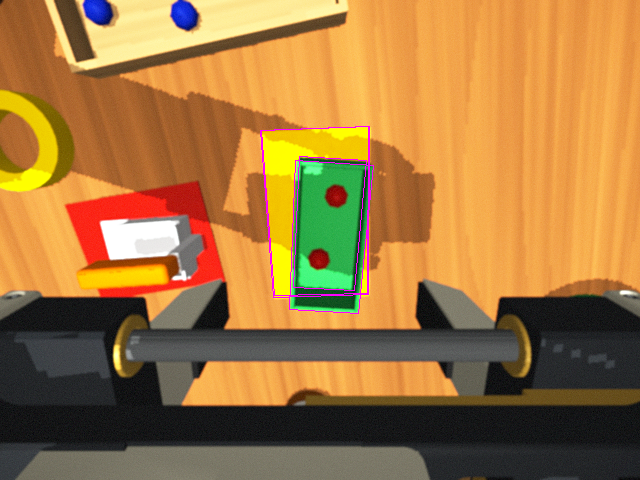

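```bash
python3 -c "
from h import *
plan([(638,-236.6,100,1.366),(638,-236.6,22,1.366),(638,-236.6,110,1.366),(633.2,242.7,110,1.659),(633.2,242.7,22.5,1.659)])"
```

```text
off [-0.1335, 0.0527, 0.8524] rot [0.0, -0.0, 0.0095] rows 2
  --
off [0.0, -0.0, 0.65] rot [0.0, 0.0, 0.0] rows 2
  --
off [0.0, 0.0, -0.7333] rot [0.0, 0.0, 0.0] rows 2
  --
off [0.9756, -0.2129, -0.0] rot [0.0, 0.0, -0.0117] rows 2
off [0.9886, -0.1409, -0.0] rot [0.0, 0.0, -0.0117] rows 2
off [0.9963, -0.0682, -0.0] rot [0.0, 0.0, -0.0117] rows 2
off [0.9986, 0.0049, 0.0] rot [0.0, 0.0, -0.0117] rows 2
  --
off [-0.0, -0.0, 0.7292] rot [0.0, 0.0, 0.0] rows 2
  --
```

Emit:
send_rows(offset=[[-0.13,0.05,0.4],[-0.1335,0.053,0.75],[-0.1335,0.053,0.852],[-0.1335,0.053,0.852]], delta_rot=[[0,0,0.0095],[0,0,0.0095],[0,0,0.0095],[0,0,0.0095]])

```text
time: 10.7
tool_pos: [638.1, -236.9, 99.9]
tcp_rot: [-3.141, -0.0, 1.366]
contact_force: [0.1, 1.4, 1.5]
grip_width: 91.8
finger_force: 0.0
```

Emit:
send_rows(offset=[[0,0,0.25],[0,0,0.45],[0,0,0.6],[0,0,0.65],[0,0,0.65]], delta_rot=[[0,0,0],[0,0,0],[0,0,0],[0,0,0],[0,0,0]])

```text
time: 11.32
tool_pos: [638.4, -237.2, 22.5]
tcp_rot: [3.141, 0.0, 1.366]
contact_force: [-0.2, 0.0, 0.4]
grip_width: 91.9
finger_force: 0.0
```

Emit:
send_rows(offset=[[0,0,0],[0,0,0],[0,0,0],[0,0,0],[0,0,0],[0,0,0]], delta_rot=[[0,0,0],[0,0,0],[0,0,0],[0,0,0],[0,0,0],[0,0,0]], grip=0)

```text
time: 12.08
tool_pos: [638.0, -237.1, 22.2]
tcp_rot: [3.141, 0.0, 1.366]
contact_force: [-0.6, 1.0, 6.1]
grip_width: 66.0
finger_force: 30.0
```

Emit:
send_rows(offset=[[0,0,-0.1],[0,0,-0.3],[0,0,-0.55],[0,0,-0.73],[0,0,-0.73]], delta_rot=[[0,0,0],[0,0,0],[0,0,0],[0,0,0],[0,0,0]])

```text
time: 12.7
tool_pos: [639.0, -237.4, 111.3]
tcp_rot: [3.138, 0.001, 1.366]
contact_force: [0.2, 0.4, -3.8]
grip_width: 66.1
finger_force: 30.0
```

Emit:
send_rows(offset=[[0.1,-0.02,0],[0.3,-0.065,0],[0.6,-0.13,0],[0.9756,-0.2129,0]], delta_rot=[[0,0,-0.001],[0,0,-0.003],[0,0,-0.007],[0,0,-0.0117]])

```text
time: 13.2
tool_pos: [636.1, -114.7, 108.3]
tcp_rot: [-3.14, -0.001, 1.44]
contact_force: [-0.2, 0.4, -3.8]
grip_width: 65.8
finger_force: 30.0
```

Emit:
send_rows(offset=[[0.33,-0.047,0],[0.66,-0.094,0],[0.9886,-0.1409,0]], delta_rot=[[0,0,-0.004],[0,0,-0.008],[0,0,-0.0117]])

```text
time: 13.58
tool_pos: [634.5, 6.0, 108.5]
tcp_rot: [-3.14, -0.001, 1.515]
contact_force: [0.8, -0.8, -3.0]
grip_width: 65.9
finger_force: 30.0
```

Emit:
send_rows(offset=[[0.33,-0.023,0],[0.66,-0.046,0],[0.9963,-0.0682,0]], delta_rot=[[0,0,-0.004],[0,0,-0.008],[0,0,-0.0117]])

```text
time: 13.95
tool_pos: [632.9, 125.5, 108.5]
tcp_rot: [-3.14, -0.0, 1.589]
contact_force: [-0.2, -0.0, -3.2]
grip_width: 65.8
finger_force: 30.0
```

Emit:
send_rows(offset=[[0.3,0.001,0],[0.6,0.003,0],[0.85,0.004,0],[0.96,0.005,0],[0.996,0.005,0],[0.996,0.005,0],[0.996,0.005,0]], delta_rot=[[0,0,-0.004],[0,0,-0.008],[0,0,-0.0117],[0,0,-0.0117],[0,0,-0.0117],[0,0,-0.0117],[0,0,-0.0117]])

```text
time: 14.82
tool_pos: [633.4, 240.8, 109.4]
tcp_rot: [-3.141, 0.0, 1.658]
contact_force: [0.3, -0.1, -2.9]
grip_width: 65.7
finger_force: 30.0
```

```bash
python3 -c "
from h import *
c,im=cap('top'); print(fit('white_trough','top',c),[lumps('top',c,27,'madder1')])
plan([(633.2,242.7,50,1.659)])"
```

```text
(array([4.42188e+02, 1.61968e+02, 5.00000e-02]), np.float64(0.617), 0.75) [[([641.1, 246.7], 0.54, [229.0, 227.0]), ([546.3, -31.6], 0.5, [322.0, 259.0])]]
off [0.0135, -0.0011, 0.4963] rot [0.0, -0.0, -0.0001] rows 1
  --
```

Emit:
send_rows(offset=[[0.0135,-0.001,0.2],[0.0135,-0.001,0.45],[0.0135,-0.001,0.62],[0.0135,-0.001,0.69],[0.0135,-0.001,0.715],[0.0135,-0.001,0.72],[0.0135,-0.001,0.72]], delta_rot=[[0,0,0],[0,0,0],[0,0,0],[0,0,0],[0,0,0],[0,0,0],[0,0,0]])

```text
time: 15.85
tool_pos: [633.5, 243.7, 24.0]
tcp_rot: [3.14, -0.0, 1.66]
contact_force: [-0.1, -1.0, -3.3]
grip_width: 66.0
finger_force: 30.0
```

Emit:
send_rows(offset=[[0,0,0],[0,0,0],[0,0,0],[0,0,0],[0,0,0]], delta_rot=[[0,0,0],[0,0,0],[0,0,0],[0,0,0],[0,0,0]], grip=1)

```text
time: 16.48
tool_pos: [633.0, 243.6, 23.1]
tcp_rot: [3.141, -0.0, 1.66]
contact_force: [-0.4, 0.2, 0.5]
grip_width: 91.7
finger_force: 0.0
```

Emit:
send_rows(offset=[[0,0,-0.2],[0,0,-0.5],[0,0,-1],[0,0,-1]], delta_rot=[[0,0,0],[0,0,0],[0,0,0],[0,0,0]])

```text
time: 16.98
tool_pos: [635.9, 244.4, 149.3]
tcp_rot: [3.13, -0.002, 1.66]
contact_force: [0.6, 0.1, 0.3]
grip_width: 92.0
finger_force: 0.0
```

Emit:
send_rows(offset=[[0.15,-0.1,-0.5],[0.15,-0.3,-0.5],[0.15,-0.3,-0.5],[0.15,-0.3,-0.5]], delta_rot=[[0,0,0],[0,0,0],[0,0,0],[0,0,0]])

```text
time: 17.48
tool_pos: [595.6, 258.0, 201.9]
tcp_rot: [-3.14, 0.0, 1.659]
contact_force: [0.3, 0.2, -0.8]
grip_width: 91.6
finger_force: 0.0
```

```bash
python3 - <<'E'
from h import *
c,im=cap('wrist','w3r'); it=[]
for n in ('green_trough','wait_board','white_trough','cork_mat'):
    f=fit(n,'wrist',c); print(n,f); it+=[(n,f[0])] if f else []
show(c,im,'w3',it)
E
```

```text
green_trough (array([6.33817e+02, 2.44242e+02, 8.20000e-02]), np.float64(0.976), 0.84)
wait_board (array([6.33264e+02, 2.42621e+02, 9.00000e-02]), np.float64(0.987), 0.78)
white_trough (array([4.41491e+02, 2.41259e+02, 6.00000e-03]), np.float64(0.983), 0.65)
cork_mat None
```

View pics/w3.png

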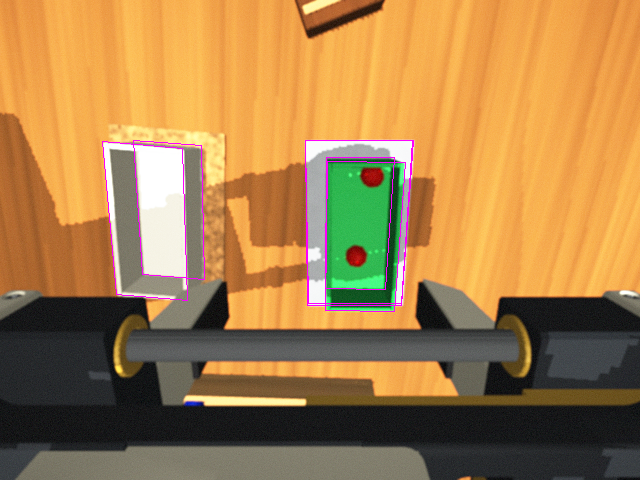

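```bash
python3 - <<'E'
from h import *
for cam in('top','side'):
    c,im=cap(cam); print(fit('print_board',cam,c),fit('wait_board',cam,c),fit('white_trough',cam,c))
plan([(441.5,240.3,120,1.577),(441.5,240.3,22,1.577)])
print()
plan([(441.5,240.3,110,1.577),(629,-225.5,110,1.46)],start=(441.5,240.3,22,1.577))
E
```

```text
(array([ 6.27067e+02, -2.25789e+02, -9.40000e-02]), np.float64(0.972), 0.56) (array([6.33289e+02, 2.21750e+02, 6.80000e-02]), np.float64(0.737), 0.67) (array([4.39854e+02, 2.14339e+02, 2.10000e-02]), np.float64(0.726), 0.82)
(array([ 6.30556e+02, -2.25043e+02, -1.16000e-01]), np.float64(0.96), 0.73) (array([6.32744e+02, 2.41794e+02, 1.16000e-01]), np.float64(0.768), 0.75) (array([4.43095e+02, 2.40806e+02, 1.30000e-02]), np.float64(0.964), 0.61)
off [-0.0179, -0.6459, 0.3461] rot [0.0, -0.0, 0.0066] rows 2
off [-0.0445, -0.6446, 0.3461] rot [0.0, -0.0, 0.0066] rows 2
  --
off [0.0, -0.0, 0.8167] rot [0.0, 0.0, 0.0] rows 2
  --

off [0.0, 0.0, -0.7333] rot [0.0, 0.0, 0.0] rows 2
  --
off [-0.9728, 0.3846, 0.0] rot [-0.0, -0.0, 0.0047] rows 3
off [-0.9612, 0.4129, 0.0] rot [-0.0, -0.0, 0.0047] rows 3
off [-0.9487, 0.4408, 0.0] rot [-0.0, -0.0, 0.0047] rows 3
off [-0.9354, 0.4684, 0.0] rot [-0.0, -0.0, 0.0047] rows 3
  --
```

Emit:
send_rows(offset=[[-0.018,-0.3,0.2],[-0.018,-0.646,0.346],[-0.018,-0.646,0.346]], delta_rot=[[0,0,0.0066],[0,0,0.0066],[0,0,0.0066]])

```text
time: 18.5
tool_pos: [514.3, 248.7, 159.8]
tcp_rot: [-3.135, 0.002, 1.619]
contact_force: [1.7, 0.1, 0.3]
grip_width: 92.2
finger_force: 0.0
```

Emit:
send_rows(offset=[[-0.0445,-0.4,0.25],[-0.0445,-0.6446,0.346],[-0.0445,-0.6446,0.346],[-0.0445,-0.6446,0.346]], delta_rot=[[0,0,0.0066],[0,0,0.0066],[0,0,0.0066],[0,0,0.0066]])

```text
time: 19.0
tool_pos: [443.6, 240.8, 121.1]
tcp_rot: [3.138, -0.001, 1.577]
contact_force: [0.6, 0.1, 0.3]
grip_width: 91.6
finger_force: 0.0
```

Emit:
send_rows(offset=[[0,0,0.25],[0,0,0.5],[0,0,0.7],[0,0,0.79],[0,0,0.817],[0,0,0.817]], delta_rot=[[0,0,0],[0,0,0],[0,0,0],[0,0,0],[0,0,0],[0,0,0]])

```text
time: 19.75
tool_pos: [442.3, 240.5, 22.6]
tcp_rot: [3.14, -0.001, 1.577]
contact_force: [0.5, -0.4, 0.0]
grip_width: 91.6
finger_force: 0.0
```

Emit:
send_rows(offset=[[0,0,0],[0,0,0],[0,0,0],[0,0,0],[0,0,0],[0,0,0]], delta_rot=[[0,0,0],[0,0,0],[0,0,0],[0,0,0],[0,0,0],[0,0,0]], grip=0)

```text
time: 20.5
tool_pos: [441.6, 240.4, 22.3]
tcp_rot: [3.141, -0.0, 1.577]
contact_force: [-1.6, 0.3, 5.1]
grip_width: 66.0
finger_force: 30.0
```

Emit:
send_rows(offset=[[0,0,-0.1],[0,0,-0.3],[0,0,-0.55],[0,0,-0.73],[0,0,-0.73]], delta_rot=[[0,0,0],[0,0,0],[0,0,0],[0,0,0],[0,0,0]])

```text
time: 21.12
tool_pos: [442.3, 240.6, 111.0]
tcp_rot: [3.138, -0.001, 1.577]
contact_force: [-0.3, -0.7, -2.4]
grip_width: 66.2
finger_force: 30.0
```

Emit:
send_rows(offset=[[-0.1,0.04,0],[-0.3,0.12,0],[-0.6,0.24,0],[-0.9728,0.3846,0]], delta_rot=[[0,0,0.001],[0,0,0.002],[0,0,0.003],[0,0,0.0046]])

```text
time: 21.62
tool_pos: [487.9, 122.3, 108.2]
tcp_rot: [-3.139, 0.0, 1.548]
contact_force: [0.2, 0.6, -2.0]
grip_width: 65.9
finger_force: 30.0
```

Emit:
send_rows(offset=[[-0.32,0.137,0],[-0.64,0.275,0],[-0.9612,0.4129,0]], delta_rot=[[0,0,0.0015],[0,0,0.003],[0,0,0.0046]])

```text
time: 22.0
tool_pos: [534.7, 5.2, 108.0]
tcp_rot: [-3.139, -0.0, 1.518]
contact_force: [0.3, -0.8, -2.8]
grip_width: 66.1
finger_force: 30.0
```

Emit:
send_rows(offset=[[-0.32,0.147,0],[-0.63,0.293,0],[-0.9487,0.4408,0]], delta_rot=[[0,0,0.0015],[0,0,0.003],[0,0,0.0046]])

```text
time: 22.38
tool_pos: [581.4, -111.1, 107.7]
tcp_rot: [-3.139, -0.001, 1.489]
contact_force: [0.7, -0.2, -3.1]
grip_width: 65.9
finger_force: 30.0
```

Emit:
send_rows(offset=[[-0.31,0.155,0],[-0.6,0.3,0],[-0.83,0.415,0],[-0.91,0.456,0],[-0.935,0.468,0],[-0.935,0.468,0],[-0.935,0.468,0]], delta_rot=[[0,0,0.0015],[0,0,0.003],[0,0,0.0046],[0,0,0.0046],[0,0,0.0046],[0,0,0.0046],[0,0,0.0046]])

```text
time: 23.25
tool_pos: [628.9, -224.4, 109.6]
tcp_rot: [-3.141, -0.0, 1.462]
contact_force: [-0.6, 0.2, -2.6]
grip_width: 66.0
finger_force: 30.0
```

```bash
python3 -c "
from h import *
plan([(629.2,-225.8,22.5,1.461)])"
```

```text
off [-0.0119, 0.0044, 0.7256] rot [-0.0001, -0.0001, 0.0002] rows 2
  --
```

Emit:
send_rows(offset=[[-0.012,0.004,0.2],[-0.012,0.004,0.45],[-0.012,0.004,0.62],[-0.012,0.004,0.69],[-0.012,0.004,0.715],[-0.012,0.004,0.725],[-0.012,0.004,0.725]], delta_rot=[[0,0,0],[0,0,0],[0,0,0],[0,0,0],[0,0,0],[0,0,0],[0,0,0]])

```text
time: 24.12
tool_pos: [629.8, -227.1, 23.4]
tcp_rot: [3.14, 0.0, 1.461]
contact_force: [0.8, -0.3, -3.4]
grip_width: 65.7
finger_force: 30.0
```

Emit:
send_rows(offset=[[0,0,0],[0,0,0],[0,0,0],[0,0,0],[0,0,0]], delta_rot=[[0,0,0],[0,0,0],[0,0,0],[0,0,0],[0,0,0]], grip=1)

```text
time: 24.75
tool_pos: [629.3, -227.0, 22.6]
tcp_rot: [3.142, -0.0, 1.461]
contact_force: [0.3, -1.4, 0.5]
grip_width: 91.6
finger_force: 0.0
```

Emit:
send_rows(offset=[[0,0,-0.2],[0,0,-0.5],[0,0,-1],[0,0,-1]], delta_rot=[[0,0,0],[0,0,0],[0,0,0],[0,0,0]])

```text
time: 25.25
tool_pos: [632.1, -228.2, 148.6]
tcp_rot: [3.131, 0.004, 1.461]
contact_force: [0.6, 0.1, 0.2]
grip_width: 91.6
finger_force: 0.0
```

Emit:
send_rows(offset=[[0,-0.2,-0.45],[0,-0.5,-0.45],[0,-0.7,-0.45],[0,-0.7,-0.45],[0,-0.7,-0.45]], delta_rot=[[0,0,0],[0,0,0],[0,0,0],[0,0,0],[0,0,0]])

```text
time: 25.88
tool_pos: [546.4, -217.9, 196.2]
tcp_rot: [3.141, -0.0, 1.461]
contact_force: [-0.6, 0.9, 1.0]
grip_width: 91.7
finger_force: 0.0
```

```bash
python3 - <<'E'
from h import *
c,im=cap('wrist','w4'); it=[]
for n in ('white_trough','print_board','scoop_plate','tray'):
    f=fit(n,'wrist',c); print(n,f); it+=[(n,f[0])] if f else []
for n,z in (('scoop_grip',78),('scoop',3)): print(n,[(np.round(d['uv']),ray(c,d['uv'],z)[0].round(1),d['confidence']) for d in finder.pinpoint(n,'wrist')])
print(lumps('wrist',c)); show(c,im,'w4',it)
E
```

```text
white_trough (array([ 6.29762e+02, -2.27109e+02, -1.08000e-01]), np.float64(0.965), 0.67)
print_board (array([ 6.01444e+02, -2.02583e+02, -5.80000e-01]), np.float64(0.755), 0.65)
scoop_plate (array([ 4.46672e+02, -2.27147e+02,  2.90000e-02]), np.float64(0.966), 0.78)Traceback (most recent call last):
  File "<stdin>", line 4, in <module>
  File "h.py", line 29, in fit
    mm=cv2.resize(m[off[1]:off[1]+sz[1]//S+1,off[0]:off[0]+sz[0]//S+1],None,fx=S,fy=S,interpolation=cv2.INTER_NEAREST)
cv2.error: OpenCV(4.12.0) /io/opencv/modules/imgproc/src/resize.cpp:4208: error: (-215:Assertion failed) !ssize.empty() in function 'resize'
```

View pics/w4.png

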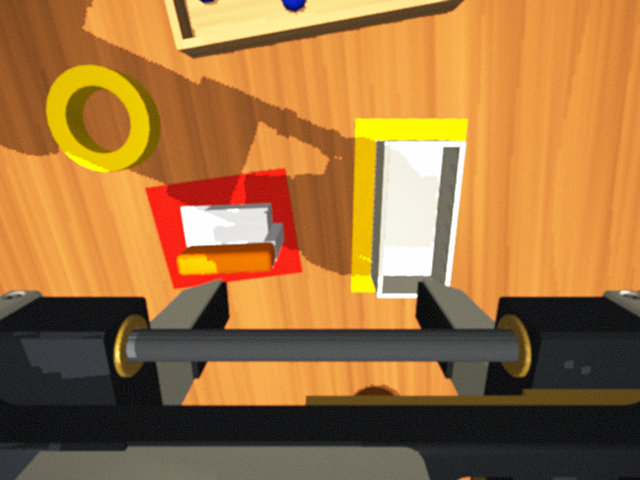

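```bash
python3 - <<'E'
from h import *
c=optics.get_calibration('wrist')
optics.capture('wrist')
for n,z in (('scoop_grip',78),('scoop',3)): print(n,[(np.round(d['uv']),ray(c,d['uv'],z)[0].round(1),d['confidence']) for d in finder.pinpoint(n,'wrist')])
plan([(480,-226,230,3.14)])
E
```

```text
scoop_grip [(array([219., 258.]), array([ 460.3, -230.5,   78. ]), 0.94)]
scoop [(array([231., 232.]), array([ 451.6, -228.9,    3. ]), 0.81)]
off [-0.0645, -0.2696, -0.1404] rot [0.0, -0.0, -0.1336] rows 5
off [0.1576, -0.2281, -0.1405] rot [0.0, -0.0, -0.1336] rows 5
  --
```

Emit:
send_rows(offset=[[-0.0645,-0.27,-0.14],[-0.0645,-0.27,-0.14],[-0.0645,-0.27,-0.14],[-0.0645,-0.27,-0.14],[-0.0645,-0.27,-0.14]], delta_rot=[[0,0,-0.1336],[0,0,-0.1336],[0,0,-0.1336],[0,0,-0.1336],[0,0,-0.1336]])

```text
time: 26.9
tool_pos: [512.8, -221.9, 213.3]
tcp_rot: [3.141, 0.0, 2.304]
contact_force: [0.4, 0.7, 0.1]
grip_width: 92.2
finger_force: 0.0
```

Emit:
send_rows(offset=[[0.1576,-0.228,-0.14],[0.1576,-0.228,-0.14],[0.1576,-0.228,-0.14],[0.1576,-0.228,-0.14],[0.1576,-0.228,-0.14],[0.1576,-0.228,-0.14],[0.1576,-0.228,-0.14]], delta_rot=[[0,0,-0.1336],[0,0,-0.1336],[0,0,-0.1336],[0,0,-0.1336],[0,0,-0.1336],[0,0,-0.1336],[0,0,-0.1336]])

```text
time: 27.78
tool_pos: [479.8, -226.0, 230.1]
tcp_rot: [3.141, 0.0, 3.138]
contact_force: [0.2, -0.2, 0.6]
grip_width: 91.4
finger_force: 0.0
```

```bash
python3 - <<'E'
from h import *
c,im=cap('wrist','w5'); print(get_obs()['tool_pos'],get_obs()['tcp_rot'])
for n,z in (('scoop_grip',78),('scoop',3)): print(n,[(np.round(d['uv']),ray(c,d['uv'],z)[0].round(1),d['confidence']) for d in finder.pinpoint(n,'wrist')])
# orange bar top face
hsv=cv2.cvtColor(im,cv2.COLOR_RGB2HSV); m=cv2.inRange(hsv,(10,180,120),(17,255,255))
n,l,s,ce=cv2.connectedComponentsWithStats(m)
i=1+s[1:,4].argmax(); print(s[i],ce[i]); 
pts=ray(c,np.argwhere(l==i)[:,::-1],93)[:,:2].astype(np.float32); print(cv2.minAreaRect(pts))
E
```

```text
[ 479.78798772 -226.03470491  230.11975236] [3.14152986e+00 2.78951572e-05 3.13842228e+00]
scoop_grip [(array([318., 202.]), array([ 462. , -230.6,   78. ]), 0.62)]
scoop [(array([319., 174.]), array([ 446.3, -230. ,    3. ]), 0.71)]
[    0     0   640   289 38324] [370.47748147  97.85484292]
((424.9994812011719, -221.3553009033203), (493.2872619628906, 226.38856506347656), 89.80834197998047)
```

View pics/w5.png

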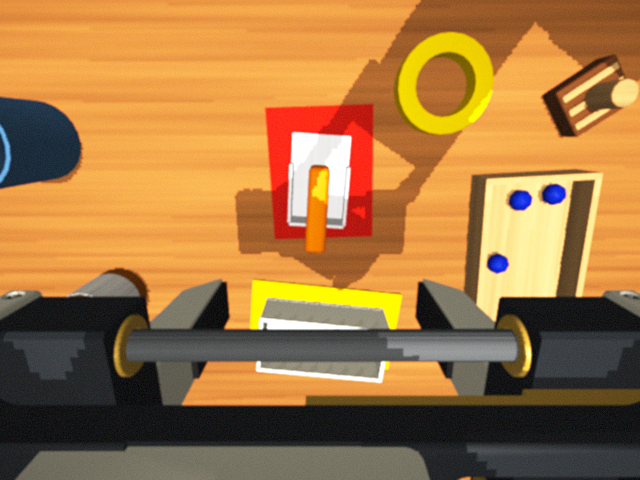

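```bash
python3 - <<'E'
from h import *
c=optics.get_calibration('wrist')
print(ray(c,[(294,132),(351,135)],4.5).round(1), ray(c,[(319,166),(316,251)],93).round(1))
im=cv2.imread('pics/w5.png')[:,:,::-1]
hsv=cv2.cvtColor(np.ascontiguousarray(im),cv2.COLOR_RGB2HSV); m=cv2.inRange(hsv,(10,200,150),(22,255,255)); m[:,:302]=0;m[:,332:]=0;m[:160]=0;m[255:]=0
ys=np.argwhere(m)
for r in (175,190,205,220,235,245):
    x=ys[ys[:,0]==r][:,1]; print(r,x.min(),x.max(),ray(c,[(x.min(),r),(x.max()+1,r)],93).round(1)[:,:2].tolist())
E
```

```text
[[ 403.2 -255.4    4.5]
 [ 406.3 -196.5    4.5]] [[ 429.4 -229.1   93. ]
 [ 502.7 -232.1   93. ]]
175 310 328 [[436.7, -236.5], [436.7, -220.9]]
190 309 327 [[449.1, -237.5], [449.1, -221.7]]
205 308 326 [[461.8, -238.5], [461.8, -222.5]]
220 307 325 [[474.8, -239.5], [474.8, -223.3]]
235 305 325 [[488.1, -241.5], [488.1, -223.3]]
245 304 325 [[497.2, -242.5], [497.2, -223.3]]
```

```bash
python3 - <<'E'
from h import *
plan([(461.5,-230,130,3.094),(461.5,-230,59,3.094)])
E
```

```text
off [0.1524, -0.0337, 0.8344] rot [0.0, 0.0, 0.0072] rows 2
  --
off [0.0, -0.0, 0.5917] rot [0.0, 0.0, 0.0] rows 2
  --
```

Emit:
send_rows(offset=[[0.152,0.034,0.4],[0.152,0.034,0.75],[0.152,0.034,0.834],[0.152,0.034,0.834],[0.152,0.034,0.834]], delta_rot=[[0,0,0.0072],[0,0,0.0072],[0,0,0.0072],[0,0,0.0072],[0,0,0.0072]])

```text
time: 28.55
tool_pos: [462.6, -222.6, 131.6]
tcp_rot: [-3.14, 0.003, 3.095]
contact_force: [-0.5, -0.1, 0.2]
grip_width: 91.8
finger_force: 0.0
```

```bash
python3 - <<'E'
from h import *
print(get_obs()['tool_pos'])
plan([(461.5,-230,59,3.094)])
E
```

```text
[ 462.64597062 -222.58474405  131.63606138]
off [0.0083, -0.0612, 0.6054] rot [-0.0002, 0.0004, 0.0001] rows 2
  --
```

Emit:
send_rows(offset=[[0.005,-0.061,0.1],[0.005,-0.061,0.3],[0.005,-0.061,0.5],[0.005,-0.061,0.58],[0.005,-0.061,0.6],[0.005,-0.061,0.6]], delta_rot=[[0,0,0],[0,0,0],[0,0,0],[0,0,0],[0,0,0],[0,0,0]])

```text
time: 29.3
tool_pos: [461.0, -229.5, 58.6]
tcp_rot: [-3.141, 0.001, 3.095]
contact_force: [-0.6, 0.4, -0.4]
grip_width: 91.7
finger_force: 0.0
```

Emit:
send_rows(offset=[[0,0,0],[0,0,0],[0,0,0],[0,0,0],[0,0,0],[0,0,0],[0,0,0],[0,0,0]], delta_rot=[[0,0,0],[0,0,0],[0,0,0],[0,0,0],[0,0,0],[0,0,0],[0,0,0],[0,0,0]], grip=0)

```text
time: 30.3
tool_pos: [460.6, -229.2, 58.0]
tcp_rot: [-3.142, 0.0, 3.095]
contact_force: [-0.7, 1.2, -1.0]
grip_width: 18.0
finger_force: 30.0
```

```bash
cat >> h.py <<'E'
LIP=np.array([57.,0,55.]); BACK=np.array([-33.,0,55.])
def sc(lx,ly,lz,yaw,tilt=0):
    """TCP waypoint putting the lip's underside centre at lx,ly,lz (mouth along tool x)"""
    p=np.array([lx,ly,lz])-Rt(yaw,tilt).apply(LIP); return (*p.round(2),yaw,tilt)
E
python3 - <<'E'
from h import *
plan([(460.6,-229.2,170,3.095),(590,-2,220,3.2)])
E
```

```text
off [0.0003, 0.0003, -0.933] rot [-0.0, 0.0, -0.0001] rows 2
  --
off [-0.4945, 0.9708, -0.2083] rot [0.0, 0.0, -0.0084] rows 3
off [-0.5447, 0.9435, -0.2083] rot [0.0, 0.0, -0.0084] rows 3
  --
```

Emit:
send_rows(offset=[[0,0,-0.1],[0,0,-0.3],[0,0,-0.6],[0,0,-0.933],[0,0,-0.933]], delta_rot=[[0,0,0],[0,0,0],[0,0,0],[0,0,0],[0,0,0]])

```text
time: 30.92
tool_pos: [462.1, -230.2, 173.6]
tcp_rot: [-3.138, 0.006, 3.095]
contact_force: [0.7, -1.2, -1.5]
grip_width: 18.0
finger_force: 30.0
```

Emit:
send_rows(offset=[[-0.05,0.1,-0.02],[-0.2,0.4,-0.1],[-0.4,0.75,-0.2],[-0.4945,0.97,-0.208]], delta_rot=[[0,0,-0.001],[0,0,-0.004],[0,0,-0.008],[0,0,-0.0084]])

```text
time: 31.42
tool_pos: [526.1, -113.0, 194.4]
tcp_rot: [3.14, -0.001, -3.134]
contact_force: [-1.0, 0.9, -1.2]
grip_width: 17.9
finger_force: 30.0
```

Emit:
send_rows(offset=[[-0.2,0.4,-0.1],[-0.4,0.75,-0.2],[-0.5447,0.9435,-0.208],[-0.5447,0.9435,-0.208],[-0.5447,0.9435,-0.208],[-0.5447,0.9435,-0.208]], delta_rot=[[0,0,-0.004],[0,0,-0.008],[0,0,-0.0084],[0,0,-0.0084],[0,0,-0.0084],[0,0,-0.0084]])

```text
time: 32.17
tool_pos: [589.4, -2.8, 219.4]
tcp_rot: [3.141, -0.001, -3.084]
contact_force: [-0.4, 0.0, -1.8]
grip_width: 17.9
finger_force: 30.0
```

```bash
python3 - <<'E'
from h import *
c,im=cap('wrist'); print(get_obs()['tool_pos'],get_obs()['tcp_rot'])
print(lumps('wrist',c,17))
cv2.imwrite('pics/w6.png',im[:,:,::-1])
# projected lip corners / back for check
o=get_obs(); R=Ro.from_euler('xyz',o['tcp_rot']); 
print(proj(c,R.apply([[57,-30,53.5],[57,30,53.5]])+o['tool_pos']).round())
for cam in('top','side'):
    c,_=cap(cam); print(fit('tray',cam,c),lumps(cam,c,17),fit('white_trough',cam,c))
E
```

```text
[589.52732842  -2.88424382 219.64549997] [ 3.14144938e+00 -8.27120852e-04 -3.08422495e+00]
[([467.2, 15.7], 0.88, [350.0, 83.0]), ([474.3, -20.1], 0.79, [311.0, 89.0]), ([540.5, -30.8], 0.54, [297.0, 160.0])]
[[272. 169.]
 [374. 169.]]
(array([ 5.7306e+02, -4.2840e+00,  4.0000e-02]), np.float64(0.612), 0.73) [([452.7, -216.1], 0.35, [384.0, 291.0])] (array([ 6.28465e+02, -2.25798e+02, -1.01000e-01]), np.float64(0.967), 0.88)
(array([ 5.60334e+02, -2.73200e+00,  5.40000e-02]), np.float64(0.968), 0.58) [([555.7, -9.1], 0.52, [304.0, 256.0]), ([467.3, 23.8], 0.51, [266.0, 257.0]), ([477.2, -21.9], 0.45, [275.0, 269.0]), ([547.6, -36.7], 0.41, [304.0, 265.0])] None
```

View pics/w6.png

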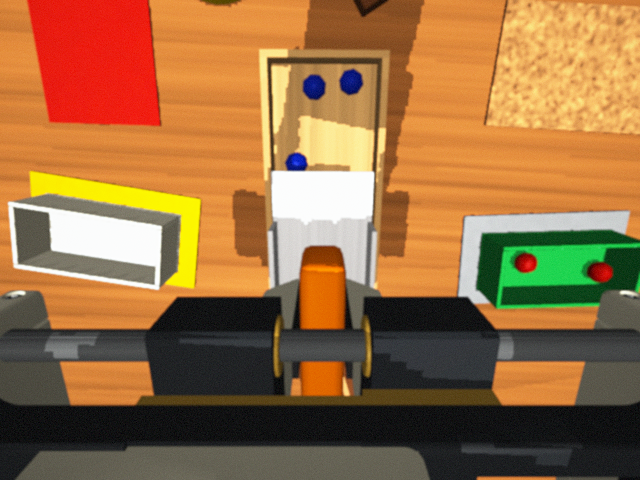

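```bash
python3 - <<'E'
from h import *
c=optics.get_calibration('wrist')
print(ray(c,[(261,50),(390,50)],38).round(1).tolist())
for p in ((559.5,-2.6,.057),): 
    print(corners('tray',p).round(1)[[0,3]].tolist())
    R=Ro.from_euler('z',p[2]).as_matrix(); print('inner end', (R@[-110,0,0]+[p[0],p[1],0]).round(1), proj(c,(np.array([[-116,-56,38],[-116,56,38],[-110,-50,6],[-110,50,6]])@R.T+[p[0],p[1],0])).round().tolist())
    for l in ((467.2,15.7),(474.3,-20.1),(540.5,-30.8)): print((R.T@(np.array([*l,0])-[p[0],p[1],0])).round(1))
E
```

```text
[[449.0, -63.8, 38.0], [442.6, 47.0, 38.0]]
[[446.9, -65.1, 0.0], [440.5, 46.7, 0.0]]
inner end [449.7  -8.9   0. ] [[259.0, 47.0], [390.0, 47.0], [272.0, 62.0], [377.0, 62.0]]
[-91.1  23.5   0. ]
[-86.1 -12.6   0. ]
[-20.6 -27.1   0. ]
```

```bash
cat >> h.py <<'E'
def rows(wps,dz0=0):
    """one call: rows through waypoints, from the present measured pose"""
    o=get_obs(); p=np.array(o['tool_pos']); R=Ro.from_euler('xyz',o['tcp_rot'])
    O=[];D=[]
    for w in wps:
        O.append((R.inv().apply(np.array(w[:3])-p)/120).round(4).tolist()); D.append(((R.inv()*Rt(*w[3:])).as_rotvec()/(2*np.pi)).round(4).tolist())
    print('"offset":',O,'\n"rot":',D)
TR=(561.,-2.,.057)
def tl(u,v,z,tilt=0,yaw=0):
    R=Ro.from_euler('z',TR[2]).as_matrix(); q=R@[u,v,0]+[TR[0],TR[1],0]
    return sc(q[0],q[1],z,np.pi+TR[2]+yaw,tilt)
E
python3 - <<'E'
from h import *
print(get_obs()['time'])
plan([tl(1,-16.5,70,-.05),tl(1,-16.5,9,-.05)])
E
```

```text
32.675
off [-0.2182, -0.1225, 0.7684] rot [0.0, -0.0079, 0.0002] rows 2
  --
off [0.0254, -0.0, 0.5077] rot [0.0, 0.0, 0.0] rows 2
  --
```

Emit:
send_rows(offset=[[-0.218,-0.1225,0.3],[-0.218,-0.1225,0.65],[-0.218,-0.1225,0.768],[-0.218,-0.1225,0.768],[-0.218,-0.1225,0.768]], delta_rot=[[0,-0.008,0],[0,-0.008,0],[0,-0.008,0],[0,-0.008,0],[0,-0.008,0]])

```text
time: 33.3
tool_pos: [618.1, -15.2, 129.7]
tcp_rot: [-3.141, 0.053, -3.083]
contact_force: [0.3, -0.2, -2.2]
grip_width: 17.8
finger_force: 30.0
```

```bash
python3 - <<'E'
from h import *
print(get_obs()['tool_pos'])
rows([tl(1,-16.5,z,-.05) for z in (50,25,14,9,7.5)])
E
```

```text
[618.10596245 -15.22714213 129.69170221]
"offset": [[0.0187, -0.0002, 0.1819], [0.0299, -0.0001, 0.3899], [0.0347, -0.0, 0.4814], [0.037, -0.0, 0.523], [0.0376, -0.0, 0.5355]] 
"rot": [[-0.0001, 0.0005, 0.0003], [-0.0001, 0.0005, 0.0003], [-0.0001, 0.0005, 0.0003], [-0.0001, 0.0005, 0.0003], [-0.0001, 0.0005, 0.0003]]
```

Emit:
send_rows(offset=[[0.018,0,0.18],[0.03,0,0.39],[0.0345,0,0.481],[0.036,0,0.522],[0.036,0,0.532],[0.036,0,0.532]], delta_rot=[[0,0,0],[0,0,0],[0,0,0],[0,0,0],[0,0,0],[0,0,0]])

```text
time: 34.05
tool_pos: [616.4, -15.4, 64.6]
tcp_rot: [-3.141, 0.052, -3.083]
contact_force: [0.5, -0.8, -1.4]
grip_width: 17.9
finger_force: 30.0
```

```bash
python3 - <<'E'
from h import *
o=get_obs();print(o['tool_pos'],o['contact_force'])
rows([tl(u,-16.5,6.6,-.05) for u in (-5,-15,-27,-39,-51,-63,-75,-85)])
E
```

```text
[616.44634101 -15.36687132  64.63693398] [ 0.4738754  -0.8046505  -1.42856438]
"offset": [[0.0452, 0.0001, -0.0002], [0.1284, 0.0003, -0.0045], [0.2282, 0.0004, -0.0097], [0.3281, 0.0006, -0.0148], [0.428, 0.0008, -0.02], [0.5279, 0.0009, -0.0252], [0.6278, 0.0011, -0.0303], [0.7109, 0.0012, -0.0346]] 
"rot": [[-0.0, 0.0003, 0.0003], [-0.0, 0.0003, 0.0003], [-0.0, 0.0003, 0.0003], [-0.0, 0.0003, 0.0003], [-0.0, 0.0003, 0.0003], [-0.0, 0.0003, 0.0003], [-0.0, 0.0003, 0.0003], [-0.0, 0.0003, 0.0003]]
```

Emit:
send_rows(offset=[[0.045,0,0],[0.128,0,-0.0045],[0.228,0,-0.0097],[0.328,0,-0.0148],[0.428,0,-0.02],[0.528,0,-0.025],[0.62,0,-0.03],[0.66,0,-0.032]], delta_rot=[[0,0,0],[0,0,0],[0,0,0],[0,0,0],[0,0,0],[0,0,0],[0,0,0],[0,0,0]])

```text
time: 35.05
tool_pos: [536.0, -20.0, 63.7]
tcp_rot: [3.141, 0.05, -3.083]
contact_force: [-0.7, 0.4, -1.8]
grip_width: 18.1
finger_force: 30.0
```

```bash
python3 - <<'E'
from h import *
o=get_obs();print(o['tool_pos'],o['contact_force'])
c,im=cap('wrist'); cv2.imwrite('pics/w7.png',cv2.resize(im[:330,150:500,::-1],None,fx=1.6,fy=1.6)); print(lumps('wrist',c,17))
rows([tl(u,-16.5,6.6,-.05) for u in (-84,-88,-92,-96,-100,-103)])
E
```

```text
[536.01480289 -19.97143092  63.73738357] [-0.68343755  0.449421   -1.78662262]
[([466.0, 15.0], 0.97, [395.0, 146.0]), ([479.8, -39.5], 0.94, [294.0, 165.0]), ([472.8, -19.2], 0.63, [332.0, 155.0])]
"offset": [[0.0351, 0.0005, -0.007], [0.0684, 0.0005, -0.0087], [0.1017, 0.0006, -0.0104], [0.1349, 0.0006, -0.012], [0.1683, 0.0007, -0.0137], [0.1932, 0.0008, -0.015]] 
"rot": [[0.0, 0.0, 0.0002], [0.0, 0.0, 0.0002], [0.0, 0.0, 0.0002], [0.0, 0.0, 0.0002], [0.0, 0.0, 0.0002], [0.0, 0.0, 0.0002]]
```

View pics/w7.png

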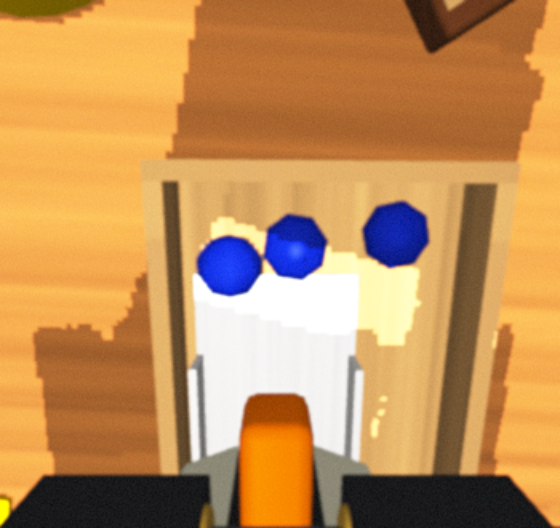

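Emit:
send_rows(offset=[[0.035,0,-0.007],[0.068,0,-0.0087],[0.1,0,-0.0104],[0.135,0,-0.012],[0.168,0,-0.0137],[0.193,0,-0.015],[0.193,0,-0.015]], delta_rot=[[0,0,0],[0,0,0],[0,0,0],[0,0,0],[0,0,0],[0,0,0],[0,0,0]])

```text
time: 36.02
tool_pos: [513.3, -21.3, 64.3]
tcp_rot: [3.141, 0.05, -3.083]
contact_force: [-1.2, 0.6, -2.1]
grip_width: 17.6
finger_force: 30.0
```

```bash
python3 - <<'E'
from h import *
o=get_obs();print(o['tool_pos'],o['contact_force'])
c,im=cap('wrist'); cv2.imwrite('pics/w8.png',cv2.resize(im[:330,150:500,::-1],None,fx=1.6,fy=1.6)); print(lumps('wrist',c,17))
E
```

```text
[513.34434687 -21.28938431  64.28561953] [-1.18338467  0.60667068 -2.1034848 ]
[([466.4, 14.2], 0.81, [390.0, 187.0]), ([462.9, -45.4], 0.7, [286.0, 175.0]), ([464.9, -18.6], 0.68, [333.0, 181.0])]
```

View pics/w8.png

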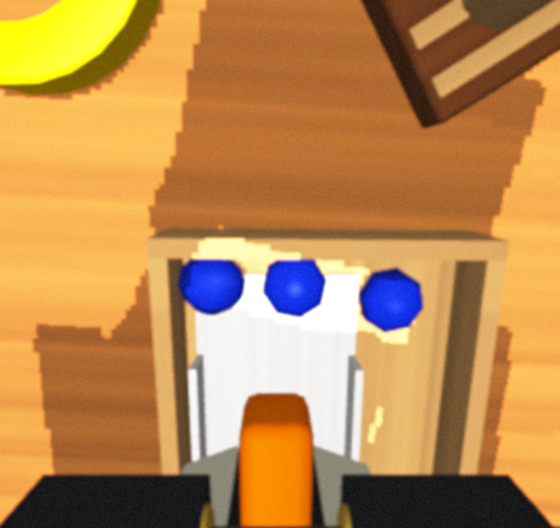

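```bash
python3 - <<'E'
from h import *
rows([tl(-105,-16.5,6.6,-.05),tl(-106.5,-16.5,6.6,-.05),tl(-106.5,-16.5,6.6,-.05)])
E
```

```text
"offset": [[0.0207, 0.001, -0.0013], [0.0333, 0.0011, -0.0019], [0.0333, 0.0011, -0.0019]] 
"rot": [[0.0, 0.0001, 0.0002], [0.0, 0.0001, 0.0002], [0.0, 0.0001, 0.0002]]
```

Emit:
send_rows(offset=[[0.02,0,-0.001],[0.033,0,-0.002],[0.033,0,-0.002]], delta_rot=[[0,0,0],[0,0,0],[0,0,0]])

```text
time: 36.5
tool_pos: [509.5, -21.5, 64.4]
tcp_rot: [3.141, 0.05, -3.083]
contact_force: [0.6, -0.0, -1.5]
grip_width: 18.0
finger_force: 30.0
```

```bash
python3 - <<'E'
from h import *
o=get_obs();print(o['tool_pos'],o['contact_force'])
s=np.sin
rows([tl(-106,-16.5,7.5+90*max(s(t),0),t) for t in (0,.05,.1,.15,.2,.25,.3,.35)])
E
```

```text
[509.48436399 -21.51170962  64.35534541] [ 0.63559122 -0.02006422 -1.51197638]
"offset": [[-0.0287, 0.0004, 0.0169], [-0.0516, 0.0003, 0.0049], [-0.0733, 0.0002, -0.006], [-0.0936, 0.0003, -0.0158], [-0.1124, 0.0002, -0.0244], [-0.13, 0.0002, -0.0318], [-0.1459, 0.0002, -0.0381], [-0.1603, 0.0001, -0.043]] 
"rot": [[0.0, 0.008, 0.0003], [0.0, 0.016, 0.0003], [0.0, 0.0239, 0.0003], [0.0, 0.0319, 0.0003], [-0.0, 0.0398, 0.0003], [-0.0, 0.0478, 0.0003], [-0.0, 0.0557, 0.0003], [-0.0, 0.0637, 0.0003]]
```

Emit:
send_rows(offset=[[-0.029,0,0.017],[-0.052,0,0.005],[-0.073,0,-0.006],[-0.094,0,-0.016],[-0.112,0,-0.024],[-0.13,0,-0.032],[-0.146,0,-0.038],[-0.16,0,-0.043]], delta_rot=[[0,0.008,0],[0,0.016,0],[0,0.024,0],[0,0.032,0],[0,0.04,0],[0,0.048,0],[0,0.056,0],[0,0.064,0]])

```text
time: 37.5
tool_pos: [530.7, -20.7, 71.7]
tcp_rot: [-3.141, -0.348, -3.083]
contact_force: [2.6, 0.1, 5.2]
grip_width: 17.8
finger_force: 30.0
```

```bash
python3 - <<'E'
from h import *
o=get_obs();print(o['tool_pos'],o['contact_force'])
c,im=cap('wrist'); cv2.imwrite('pics/w9.png',cv2.resize(im[:330,150:500,::-1],None,fx=1.6,fy=1.6)); print(lumps('wrist',c,17))
E
```

```text
[530.70076034 -20.65111339  71.73355884] [2.61673626 0.083036   5.15925191]
[([484.9, -16.4], 0.75, [334.0, 218.0]), ([465.4, 14.0], 0.68, [382.0, 191.0])]
```

View pics/w9.png

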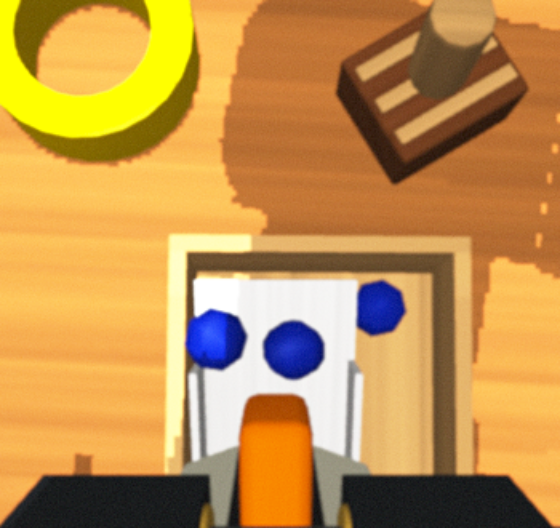

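```bash
python3 - <<'E'
from h import *
rows([tl(-105,-15.5,z+100*np.sin(t),t) for z,t in ((10,.35),(12,.38),(14,.42),(16,.46),(18,.5),(20,.54),(22,.54),(22,.54))])
E
```

```text
"offset": [[0.0246, 0.0114, -0.0333], [0.0248, 0.0114, -0.0565], [0.0236, 0.0114, -0.0811], [0.0231, 0.0113, -0.1045], [0.0232, 0.0113, -0.1267], [0.0239, 0.0113, -0.1477], [0.0296, 0.0112, -0.1634], [0.0296, 0.0112, -0.1634]] 
"rot": [[-0.0002, 0.0003, 0.0002], [-0.0002, 0.005, 0.0002], [-0.0002, 0.0114, 0.0002], [-0.0002, 0.0178, 0.0002], [-0.0002, 0.0241, 0.0002], [-0.0003, 0.0305, 0.0002], [-0.0003, 0.0305, 0.0002], [-0.0003, 0.0305, 0.0002]]
```

Emit:
send_rows(offset=[[0.0,0.003,-0.04],[0.008,0.006,-0.06],[0.015,0.01,-0.082],[0.015,0.011,-0.105],[0.015,0.011,-0.127],[0.015,0.011,-0.148],[0.02,0.011,-0.163],[0.02,0.011,-0.163]], delta_rot=[[0,0,0],[0,0.005,0],[0,0.0114,0],[0,0.0178,0],[0,0.024,0],[0,0.0305,0],[0,0.0305,0],[0,0.0305,0]])

```text
time: 38.6
tool_pos: [532.9, -18.8, 89.7]
tcp_rot: [3.141, -0.543, -3.083]
contact_force: [-0.3, 0.1, -1.5]
grip_width: 18.1
finger_force: 30.0
```

```bash
python3 - <<'E'
from h import *
o=get_obs();print(o['tool_pos'],o['contact_force'])
c,im=cap('wrist'); cv2.imwrite('pics/w10.png',cv2.resize(im[:330,150:500,::-1],None,fx=1.6,fy=1.6)); print(lumps('wrist',c,50))
E
```

```text
[532.85738256 -18.82172196  89.68220003] [-0.33263471  0.12774855 -1.51093214]
[]
```

View pics/w10.png

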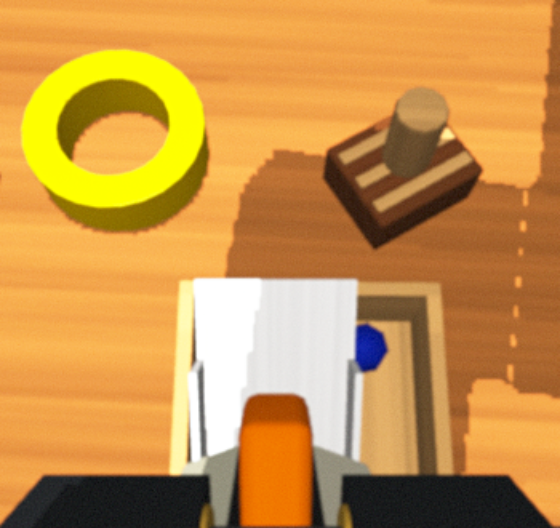

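```bash
python3 - <<'E'
from h import *
WT=(629.6,-226.8,-.108)
def dl(v,z,t,u=0):
    R=Ro.from_euler('z',WT[2]).as_matrix(); q=R@[u,v,0]+[WT[0],WT[1],0]; return sc(q[0],q[1],z,np.pi/2+WT[2],t)
a=tl(-95,-10,180,.54); b=dl(-35,150,.54); print(a,b)
plan([a]); plan([b],start=a)
E
```

```text
(np.float64(543.77), np.float64(-13.0), np.float64(197.87), 3.198592653589793, 0.54) (np.float64(617.51), np.float64(-338.31), np.float64(167.87), 1.4627963267948965, 0.54)
off [0.3841, 0.0434, -0.8198] rot [-0.0001, -0.0004, 0.0002] rows 2
  --
off [-0.1741, -0.9138, -0.0072] rot [-0.0473, -0.0, 0.079] rows 4
off [-0.5814, -0.6814, -0.2513] rot [-0.0473, -0.0, 0.079] rows 4
off [-0.8133, -0.2272, -0.3904] rot [-0.0473, -0.0, 0.079] rows 4
  --
```

Emit:
send_rows(offset=[[0.03,0.005,-0.08],[0.12,0.014,-0.25],[0.24,0.028,-0.5],[0.34,0.04,-0.72],[0.384,0.043,-0.82],[0.384,0.043,-0.82]], delta_rot=[[0,0,0],[0,0,0],[0,0,0],[0,0,0],[0,0,0],[0,0,0]])

```text
time: 39.45
tool_pos: [544.3, -13.1, 198.3]
tcp_rot: [-3.141, -0.542, -3.083]
contact_force: [-0.0, -0.3, -2.8]
grip_width: 18.1
finger_force: 30.0
```

```bash
python3 - <<'E'
from h import *
o=get_obs();print(o['tool_pos'],o['contact_force'])
for cam in('top','side','wrist'):
    c,im=cap(cam); print(lumps(cam,c,17))
cv2.imwrite('pics/s11.png',optics.capture('side')[150:400,150:450,::-1])
WT=(629.6,-226.8,-.108)
def dl(v,z,t,u=0):
    R=Ro.from_euler('z',WT[2]).as_matrix(); q=R@[u,v,0]+[WT[0],WT[1],0]; return sc(q[0],q[1],z,np.pi/2+WT[2],t)
a=(*o['tool_pos'],np.pi+.057,.3); plan([a,dl(-35,150,.3)])
E
```

```text
[544.32032889 -13.06126107 198.31337248] [-0.00928311 -0.30739549 -2.80068069]
[([586.2, -10.3], 0.62, [315.0, 246.0]), ([452.7, -217.6], 0.57, [385.0, 291.0]), ([567.6, -25.0], 0.46, [320.0, 252.0]), ([624.7, -220.0], 0.37, [385.0, 233.0])]
[([461.4, 18.1], 0.62, [264.0, 259.0]), ([587.4, 138.5], 0.56, [296.0, 216.0]), ([586.2, 105.3], 0.48, [300.0, 224.0])]
[([378.1, 30.2], 0.6, [371.0, 162.0])]
off [0.0018, -0.0003, -0.0123] rot [-0.0, -0.039, 0.0002] rows 2
  --
off [-0.1579, -0.8959, -0.0122] rot [-0.0272, -0.0, 0.088] rows 4
off [-0.6019, -0.6656, -0.1495] rot [-0.0272, -0.0, 0.088] rows 4
off [-0.8534, -0.2186, -0.2273] rot [-0.0272, -0.0, 0.088] rows 4
  --
```

Emit:
send_rows(offset=[[0,0,-0.004],[0,0,-0.008],[0,0,-0.012],[0,0,-0.012]], delta_rot=[[0,-0.013,0],[0,-0.026,0],[0,-0.039,0],[0,-0.039,0]])

```text
time: 40.3
tool_pos: [544.1, -13.1, 199.8]
tcp_rot: [-3.141, -0.298, -3.083]
contact_force: [1.0, 0.5, -2.7]
grip_width: 18.0
finger_force: 30.0
```

Emit:
send_rows(offset=[[-0.01,-0.05,0],[-0.03,-0.18,-0.002],[-0.07,-0.4,-0.005],[-0.11,-0.64,-0.009],[-0.158,-0.896,-0.012]], delta_rot=[[-0.0014,0,0.0044],[-0.0054,0,0.0176],[-0.012,0,0.039],[-0.0195,0,0.063],[-0.0272,0,0.088]])

```text
time: 40.92
tool_pos: [570.0, -120.5, 193.7]
tcp_rot: [3.142, -0.301, 2.615]
contact_force: [-0.6, 0.5, -2.2]
grip_width: 18.0
finger_force: 30.0
```

Emit:
send_rows(offset=[[-0.15,-0.166,-0.037],[-0.3,-0.333,-0.075],[-0.45,-0.5,-0.112],[-0.602,-0.6656,-0.1495]], delta_rot=[[-0.0068,0,0.022],[-0.0136,0,0.044],[-0.0204,0,0.066],[-0.0272,0,0.088]])

```text
time: 41.42
tool_pos: [594.5, -227.1, 189.2]
tcp_rot: [-3.141, -0.302, 2.037]
contact_force: [0.1, -0.3, -2.6]
grip_width: 17.9
finger_force: 30.0
```

Emit:
send_rows(offset=[[-0.21,-0.055,-0.057],[-0.41,-0.105,-0.11],[-0.58,-0.15,-0.155],[-0.71,-0.182,-0.19],[-0.8,-0.205,-0.213],[-0.853,-0.2186,-0.227],[-0.853,-0.2186,-0.227],[-0.853,-0.2186,-0.227]], delta_rot=[[-0.0067,0,0.0217],[-0.013,0,0.042],[-0.0185,0,0.06],[-0.0226,0,0.073],[-0.0255,0,0.0825],[-0.0272,0,0.088],[-0.0272,0,0.088],[-0.0272,0,0.088]])

```text
time: 42.42
tool_pos: [619.2, -331.2, 186.1]
tcp_rot: [3.141, -0.301, 1.465]
contact_force: [-0.2, 0.9, -0.8]
grip_width: 17.5
finger_force: 30.0
```

```bash
cat >> h.py <<'E'
WT=(629.6,-226.8,-.108)
def dl(v,z,t,u=0):
    R=Ro.from_euler('z',WT[2]).as_matrix(); q=R@[u,v,0]+[WT[0],WT[1],0]; return sc(q[0],q[1],z,np.pi/2+WT[2],t)
E
python3 - <<'E'
from h import *
o=get_obs();print(o['tool_pos'],o['tcp_rot'],o['joint_positions'].round(2))
for cam in('top','side'):
    c,im=cap(cam); print(fit('white_trough',cam,c),fit('green_trough',cam,c),lumps(cam,c,100))
print(dl(-35,150,.3)); plan([dl(-35,100,.1),dl(-35,72,-.1)])
E
```

```text
[ 619.20173702 -331.24454472  186.12456804] [ 3.14078003 -0.30053184  1.46540067] [-0.71  0.81  0.86  0.25  1.65 -0.61]
(array([594.951,  -1.76 ,  -1.889]), np.float64(0.406), 0.75) (array([6.32507e+02, 2.44666e+02, 8.20000e-02]), np.float64(0.97), 0.94) [([456.1, 14.4], 0.61, [305.0, 288.0]), ([616.6, -351.6], 0.4, [434.0, 231.0])]
(array([ 6.25764e+02, -2.29507e+02, -1.91000e-01]), np.float64(0.51), 0.81) None [([625.4, -310.6], 0.52, [385.0, 321.0]), ([445.4, -53.7], 0.38, [263.0, 258.0]), ([642.3, -312.5], 0.35, [393.0, 319.0]), ([636.4, -282.2], 0.23, [384.0, 309.0])]
(np.float64(618.21), np.float64(-331.89), np.float64(185.7), 1.4627963267948965, 0.3)
off [-0.0284, -0.0081, 0.3178] rot [0.0002, -0.0318, 0.0003] rows 2
  --
off [0.0773, 0.0, 0.1469] rot [0.0, -0.0318, -0.0] rows 2
  --
```

```bash
python3 - <<'E'
from h import *
c,im=cap('wrist'); show(c,im,'w11',[('white_trough',(629.6,-226.8,-.108)),('print_board',(629.2,-225.6,-.111))])
print(lumps('wrist',c,100))
E
```

```text
[]
```

View pics/w11.png

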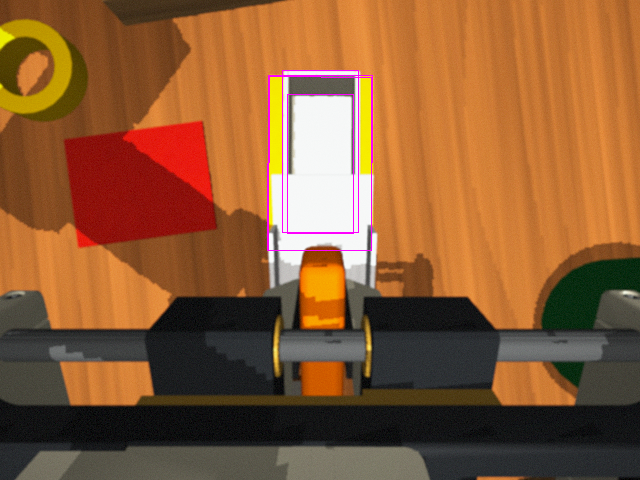

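Emit:
send_rows(offset=[[-0.005,-0.008,0.08],[-0.012,-0.008,0.16],[-0.02,-0.008,0.24],[-0.028,-0.008,0.318],[-0.028,-0.008,0.318]], delta_rot=[[0,-0.008,0],[0,-0.016,0],[0,-0.024,0],[0,-0.032,0],[0,-0.032,0]])

```text
time: 43.55
tool_pos: [619.0, -322.2, 148.5]
tcp_rot: [3.141, -0.1, 1.465]
contact_force: [0.3, -0.6, -2.2]
grip_width: 18.0
finger_force: 30.0
```

```bash
python3 - <<'E'
from h import *
o=get_obs();print(o['tool_pos'],o['tcp_rot'])
rows([dl(-35,z,t) for z,t in ((90,0),(80,-.08),(73,-.16),(70,-.22),(70,-.28),(70,-.33),(70,-.38),(70,-.42))])
E
```

```text
[ 619.04156588 -322.18340142  148.53513838] [ 3.14147721 -0.10034494  1.46549876]
"offset": [[0.03, 0.0019, 0.0326], [0.0632, 0.002, 0.083], [0.1014, 0.0021, 0.112], [0.1334, 0.0022, 0.1175], [0.169, 0.0023, 0.1001], [0.1994, 0.0024, 0.0874], [0.2305, 0.0024, 0.0761], [0.2557, 0.0025, 0.0682]] 
"rot": [[-0.0, -0.016, 0.0004], [0.0, -0.0287, 0.0004], [0.0, -0.0414, 0.0004], [0.0, -0.051, 0.0004], [0.0001, -0.0605, 0.0004], [0.0001, -0.0685, 0.0004], [0.0001, -0.0764, 0.0004], [0.0001, -0.0828, 0.0004]]
```

Emit:
send_rows(offset=[[0.03,0.002,0.033],[0.063,0.002,0.083],[0.101,0.002,0.112],[0.133,0.002,0.1175],[0.169,0.002,0.1],[0.2,0.002,0.087],[0.23,0.002,0.076],[0.256,0.002,0.068]], delta_rot=[[0,-0.016,0],[0,-0.029,0],[0,-0.041,0],[0,-0.051,0],[0,-0.0605,0],[0,-0.0685,0],[0,-0.0765,0],[0,-0.083,0]])

```text
time: 44.55
tool_pos: [622.8, -292.6, 144.4]
tcp_rot: [3.14, 0.423, 1.462]
contact_force: [1.3, 0.3, -2.1]
grip_width: 17.8
finger_force: 30.0
```

```bash
python3 - <<'E'
from h import *
o=get_obs();print(o['tool_pos'],o['tcp_rot'],o['contact_force'])
c,im=cap('wrist'); print(lumps('wrist',c,20))
rows([dl(-35,70,t) for t in (-.47,-.52,-.57,-.62,-.67,-.72,-.77,-.8)])
E
```

```text
[ 622.78917098 -292.60891817  144.38365239] [3.13955223 0.42287715 1.46172005] [ 1.31028656  0.29578467 -2.14750172]
[]
"offset": [[0.0295, -0.0027, -0.0218], [0.0542, -0.0027, -0.0438], [0.0798, -0.0026, -0.0645], [0.1064, -0.0026, -0.084], [0.134, -0.0025, -0.1021], [0.1626, -0.0024, -0.1187], [0.1918, -0.0024, -0.134], [0.2097, -0.0024, -0.1424]] 
"rot": [[0.0002, -0.0077, 0.0001], [0.0002, -0.0157, 0.0001], [0.0002, -0.0236, 0.0001], [0.0002, -0.0316, 0.0001], [0.0003, -0.0395, 0.0001], [0.0003, -0.0475, 0.0001], [0.0003, -0.0554, 0.0001], [0.0003, -0.0602, 0.0001]]
```

Emit:
send_rows(offset=[[0.0295,-0.0025,-0.022],[0.054,-0.0025,-0.044],[0.08,-0.0025,-0.0645],[0.106,-0.0025,-0.084],[0.134,-0.0025,-0.102],[0.1626,-0.0025,-0.119],[0.19,-0.0025,-0.133],[0.19,-0.0025,-0.133]], delta_rot=[[0,-0.0077,0],[0,-0.0157,0],[0,-0.0236,0],[0,-0.0316,0],[0,-0.0395,0],[0,-0.0475,0],[0,-0.055,0],[0,-0.055,0]])

```text
time: 45.65
tool_pos: [625.2, -265.0, 148.4]
tcp_rot: [3.142, 0.766, 1.463]
contact_force: [0.4, 0.4, -1.4]
grip_width: 17.8
finger_force: 30.0
```

```bash
python3 - <<'E'
from h import *
o=get_obs();print(o['tool_pos'],o['tcp_rot'],o['contact_force'],o['joint_positions'].round(2))
for cam in ('wrist','side','top'):
    c,im=cap(cam); print(lumps(cam,c,20))
    if cam=='wrist': 
        m=cv2.inRange(cv2.cvtColor(im,cv2.COLOR_RGB2HSV),(110,150,60),(130,255,255)); n,l,s,ce=cv2.connectedComponentsWithStats(m); print([(a[4],b.round().tolist(),ray(c,b,20)[0].round()) for a,b in zip(s[1:],ce[1:]) if a[4]>30])
E
```

```text
[ 625.19544768 -264.98119251  148.38241573] [3.14153286 0.76636949 1.4634715 ] [ 0.42301959  0.41034009 -1.43241853] [-0.19  0.73  1.35 -0.85  1.16  0.31]
[]
[]
[([623.8, -171.7], 0.62, [355.0, 296.0]), ([646.7, -175.8], 0.62, [365.0, 294.0]), ([460.9, 20.7], 0.41, [263.0, 258.0])]
[([613.8, -174.7], 0.51, [370.0, 236.0])]
```

```bash
python3 - <<'E'
from h import *
a=dl(-40,140,-.35);b=dl(-40,160,0); t=tl(-55,15,110,-.05)
plan([a]); plan([b],start=a); plan([t],start=b)
E
```

```text
off [-0.5696, 0.0023, -0.1654] rot [0.0003, 0.0665, -0.0002] rows 3
  --
off [-0.1855, -0.0, 0.0341] rot [0.0, 0.0557, -0.0] rows 2
  --
off [0.9104, -0.2658, 0.1312] rot [-0.0023, -0.002, -0.0921] rows 4
off [0.9096, 0.2739, 0.1198] rot [-0.0023, -0.002, -0.0921] rows 4
off [0.6137, 0.7255, 0.1176] rot [-0.0023, -0.002, -0.0921] rows 4
  --
```

Emit:
send_rows(offset=[[-0.14,0,-0.045],[-0.28,0,-0.09],[-0.42,0,-0.13],[-0.57,0.002,-0.165],[-0.57,0.002,-0.165]], delta_rot=[[0,0.012,0],[0,0.03,0],[0,0.048,0],[0,0.0665,0],[0,0.0665,0]])

```text
time: 46.58
tool_pos: [621.6, -303.8, 213.7]
tcp_rot: [3.135, 0.353, 1.457]
contact_force: [0.9, -0.5, -2.0]
grip_width: 17.9
finger_force: 30.0
```

Emit:
send_rows(offset=[[-0.09,0,0.017],[-0.1855,0,0.034],[-0.1855,0,0.034],[-0.1855,0,0.034]], delta_rot=[[0,0.028,0],[0,0.0557,0],[0,0.0557,0],[0,0.0557,0]])

```text
time: 47.08
tool_pos: [618.9, -321.6, 213.0]
tcp_rot: [-3.14, 0.001, 1.464]
contact_force: [0.1, 0.8, -1.3]
grip_width: 17.9
finger_force: 30.0
```

Emit:
send_rows(offset=[[0.4,-0.115,0],[0.91,-0.266,0],[0.91,-0.266,0],[0.91,-0.266,0]], delta_rot=[[-0.0006,-0.0005,-0.023],[-0.0012,-0.001,-0.046],[-0.0018,-0.0015,-0.069],[-0.0023,-0.002,-0.0921]])

```text
time: 47.58
tool_pos: [599.1, -207.1, 214.4]
tcp_rot: [3.132, 0.018, 2.052]
contact_force: [-0.5, 0.6, -1.3]
grip_width: 17.8
finger_force: 30.0
```

Emit:
send_rows(offset=[[0.45,0.13,0],[0.91,0.274,0.1],[0.91,0.274,0.1],[0.91,0.274,0.1]], delta_rot=[[-0.0006,-0.0005,-0.023],[-0.0012,-0.001,-0.046],[-0.0018,-0.0015,-0.069],[-0.0023,-0.002,-0.0921]])

```text
time: 48.08
tool_pos: [578.3, -95.4, 200.7]
tcp_rot: [3.133, 0.036, 2.631]
contact_force: [-0.1, 0.3, -2.2]
grip_width: 17.4
finger_force: 30.0
```

Emit:
send_rows(offset=[[0.3,0.36,0.06],[0.6137,0.7255,0.11],[0.6137,0.7255,0.11],[0.6137,0.7255,0.11],[0.6137,0.7255,0.11],[0.6137,0.7255,0.11]], delta_rot=[[-0.0006,-0.0005,-0.023],[-0.0012,-0.001,-0.046],[-0.0018,-0.0015,-0.069],[-0.0023,-0.002,-0.0921],[-0.0023,-0.002,-0.0921],[-0.0023,-0.002,-0.0921]])

```text
time: 48.82
tool_pos: [558.5, 14.3, 185.9]
tcp_rot: [-3.14, 0.051, -3.084]
contact_force: [-0.7, -0.2, -1.5]
grip_width: 18.0
finger_force: 30.0
```

```bash
python3 - <<'E'
from h import *
o=get_obs();print(o['tool_pos'],o['tcp_rot'],o['contact_force'])
R=Ro.from_euler('z',TR[2]).as_matrix()
for cam in ('wrist','top','side'):
    c,im=cap(cam); L=lumps(cam,c,17); print([(l,(R.T@(np.array([*l[0],0])-[TR[0],TR[1],0])).round(1)[:2]) for l in L])
    if cam!='wrist': print(fit('white_trough',cam,c))
rows([tl(-58,15,z,-.05) for z in (100,75,50,30,17,10,7,6.8)])
E
```

```text
[558.47786436  14.31661531 185.9490899 ] [-3.13993877  0.05134301 -3.08398109] [-0.72771772 -0.19164302 -1.49699715]
[(([466.3, 16.5], 0.78, [332.0, 103.0]), array([-93.5,  23.9])), (([622.5, -173.0], 0.56, [130.0, 260.0]), array([  51.7, -174.2])), (([646.0, -174.2], 0.41, [132.0, 282.0]), array([  75.1, -176.8])), (([627.7, 233.8], 0.27, [536.0, 286.0]), array([ 80. , 231.6]))]
[(([465.9, 13.3], 0.52, [306.0, 286.0]), array([-94.1,  20.7])), (([654.6, -176.0], 0.42, [370.0, 223.0]), array([  83.5, -179. ])), (([614.6, -169.5], 0.35, [368.0, 236.0]), array([  44. , -170.3]))]
(array([ 6.28793e+02, -2.26069e+02, -1.06000e-01]), np.float64(0.953), 0.55)
[(([651.2, -170.1], 0.56, [366.0, 293.0]), array([  80.5, -173. ])), (([460.5, 18.4], 0.56, [264.0, 259.0]), array([-99.2,  26.1])), (([624.6, -171.4], 0.43, [355.0, 297.0]), array([  53.8, -172.7])), (([620.3, -238.0], 0.18, [366.0, 319.0]), array([  45.8, -239. ]))]
(array([ 6.30756e+02, -2.26264e+02, -1.08000e-01]), np.float64(0.969), 0.74)
"offset": [[0.0343, -0.003, 0.2344], [0.0451, -0.0027, 0.4424], [0.0558, -0.0025, 0.6505], [0.0645, -0.0023, 0.8169], [0.0701, -0.0021, 0.9251], [0.0731, -0.0021, 0.9834], [0.0744, -0.002, 1.0083], [0.0745, -0.002, 1.01]] 
"rot": [[-0.0002, 0.0003, 0.0002], [-0.0002, 0.0003, 0.0002], [-0.0002, 0.0003, 0.0002], [-0.0002, 0.0003, 0.0002], [-0.0002, 0.0003, 0.0002], [-0.0002, 0.0003, 0.0002], [-0.0002, 0.0003, 0.0002], [-0.0002, 0.0003, 0.0002]]
```

Emit:
send_rows(offset=[[0.034,0.01,0.234],[0.045,0.01,0.442],[0.056,0.01,0.65],[0.0645,0.01,0.817],[0.07,0.01,0.925],[0.073,0.01,0.983],[0.074,0.01,0.998],[0.074,0.01,0.998]], delta_rot=[[0,0,0],[0,0,0],[0,0,0],[0,0,0],[0,0,0],[0,0,0],[0,0,0],[0,0,0]])

```text
time: 50.22
tool_pos: [556.6, 14.3, 66.5]
tcp_rot: [-3.14, 0.053, -3.083]
contact_force: [-0.4, -1.0, -1.9]
grip_width: 18.0
finger_force: 30.0
```

```bash
python3 - <<'E'
from h import *
o=get_obs();print(o['tool_pos'],o['contact_force'])
rows([tl(u,16.5,6.7,-.05) for u in (-62,-69,-77,-85,-92,-98,-103,-103)])
E
```

```text
[556.5553893   14.33893315  66.53832457] [-0.41411079 -0.98956704 -1.90273975]
"offset": [[0.0368, -0.0004, 0.0152], [0.0951, -0.0003, 0.0122], [0.1616, -0.0003, 0.0087], [0.2282, -0.0001, 0.0051], [0.2865, 0.0, 0.0021], [0.3364, 0.0001, -0.0006], [0.378, 0.0002, -0.0028], [0.378, 0.0002, -0.0028]] 
"rot": [[-0.0002, 0.0004, 0.0003], [-0.0002, 0.0004, 0.0003], [-0.0002, 0.0004, 0.0003], [-0.0002, 0.0004, 0.0003], [-0.0002, 0.0004, 0.0003], [-0.0002, 0.0004, 0.0003], [-0.0002, 0.0004, 0.0003], [-0.0002, 0.0004, 0.0003]]
```

Emit:
send_rows(offset=[[0.037,0,0.012],[0.095,0,0.0105],[0.16,0,0.007],[0.228,0,0.0035],[0.2865,0,0.0005],[0.336,0,-0.002],[0.378,0,-0.0045],[0.378,0,-0.0045]], delta_rot=[[0,0,0],[0,0,0],[0,0,0],[0,0,0],[0,0,0],[0,0,0],[0,0,0],[0,0,0]])

```text
time: 51.22
tool_pos: [510.8, 11.6, 64.5]
tcp_rot: [-3.14, 0.052, -3.083]
contact_force: [0.6, -0.4, 4.8]
grip_width: 18.0
finger_force: 30.0
```

```bash
python3 - <<'E'
from h import *
o=get_obs();print(o['tool_pos'],o['contact_force'])
R=Ro.from_euler('z',TR[2]).as_matrix()
c,im=cap('wrist'); L=lumps('wrist',c,20); print([(l,(R.T@(np.array([*l[0],0])-[TR[0],TR[1],0])).round(1)[:2]) for l in L])
rows([tl(-105,16.5,6.6,-.05),tl(-106.5,16.5,6.6,-.05),tl(-106.5,16.5,6.6,-.05)])
E
```

```text
[510.82412957  11.6195596   64.48081908] [ 0.6419212  -0.41438152  4.80956484]
[(([460.9, 11.9], 0.58, [329.0, 179.0]), array([-99.1,  19.6]))]
"offset": [[0.0134, 0.0004, -0.0004], [0.0259, 0.0004, -0.0011], [0.0259, 0.0004, -0.0011]] 
"rot": [[-0.0002, 0.0003, 0.0003], [-0.0002, 0.0003, 0.0003], [-0.0002, 0.0003, 0.0003]]
```

Emit:
send_rows(offset=[[0.013,0,-0.004],[0.026,0,-0.005],[0.026,0,-0.005]], delta_rot=[[0,0,0],[0,0,0],[0,0,0]])

```text
time: 51.7
tool_pos: [507.7, 11.5, 64.6]
tcp_rot: [-3.14, 0.052, -3.083]
contact_force: [2.6, -0.3, 3.7]
grip_width: 18.0
finger_force: 30.0
```

```bash
python3 - <<'E'
from h import *
o=get_obs();print(o['tool_pos'],o['contact_force'])
s=np.sin
rows([tl(-106,16.5,8+98*max(s(t),0),t) for t in (0,.06,.12,.18,.24,.3,.36,.42)])
E
```

```text
[507.71287976  11.52974624  64.58574988] [ 2.56485195 -0.34484073  3.73062489]
"offset": [[-0.0279, -0.0004, 0.0147], [-0.0555, -0.0005, -0.0036], [-0.0811, -0.0006, -0.0202], [-0.1049, -0.0006, -0.0352], [-0.1266, -0.0007, -0.0484], [-0.1461, -0.0007, -0.0598], [-0.1634, -0.0007, -0.0695], [-0.1784, -0.0008, -0.0772]] 
"rot": [[-0.0002, 0.0082, 0.0003], [-0.0002, 0.0178, 0.0003], [-0.0002, 0.0273, 0.0003], [-0.0002, 0.0369, 0.0003], [-0.0002, 0.0464, 0.0003], [-0.0002, 0.056, 0.0003], [-0.0002, 0.0655, 0.0003], [-0.0002, 0.0751, 0.0003]]
```

Emit:
send_rows(offset=[[-0.028,0,0.008],[-0.0555,0,-0.012],[-0.081,0,-0.028],[-0.105,0,-0.043],[-0.1266,0,-0.056],[-0.146,0,-0.068],[-0.163,0,-0.078],[-0.178,0,-0.085]], delta_rot=[[0,0.008,0],[0,0.0178,0],[0,0.0273,0],[0,0.037,0],[0,0.0464,0],[0,0.056,0],[0,0.0655,0],[0,0.075,0]])

```text
time: 52.7
tool_pos: [527.3, 12.9, 75.0]
tcp_rot: [-3.141, -0.425, -3.083]
contact_force: [0.2, -0.2, -2.3]
grip_width: 17.2
finger_force: 30.0
```

```bash
python3 - <<'E'
from h import *
o=get_obs();print(o['tool_pos'],o['contact_force'])
c,im=cap('wrist'); print(lumps('wrist',c,40))
m=cv2.inRange(cv2.cvtColor(im,cv2.COLOR_RGB2HSV),(110,150,60),(130,255,255)); n,l,s,ce=cv2.connectedComponentsWithStats(m); print([(a[4],b.round().tolist()) for a,b in zip(s[1:],ce[1:]) if a[4]>30])
print([p.round() for p in proj(c,Ro.from_euler('xyz',o['tcp_rot']).apply([LIP+[0,-30,0],LIP+[0,30,0],BACK])+o['tool_pos'])])
rows([tl(-104,15.5,z+100*np.sin(t),t) for z,t in ((14,.45),(18,.5),(24,.54),(35,.54),(50,.54))])
E
```

```text
[527.26116627  12.87218112  75.04349658] [ 0.22111634 -0.18229241 -2.33848416]
[([494.9, 21.5], 0.89, [341.0, 242.0]), ([496.9, 9.6], 0.45, [321.0, 244.0])]
[(np.int32(746), [344.0, 241.0])]
[array([273., 169.]), array([374., 169.]), array([323., 306.])]
"offset": [[0.0014, -0.0103, -0.0727], [0.0086, -0.0104, -0.1119], [0.0246, -0.0104, -0.1632], [0.0623, -0.0104, -0.2468], [0.1137, -0.0105, -0.3607]] 
"rot": [[-0.0002, 0.0042, 0.0002], [-0.0002, 0.0121, 0.0002], [-0.0002, 0.0185, 0.0002], [-0.0002, 0.0185, 0.0002], [-0.0002, 0.0185, 0.0002]]
```

Lump is in the pan, sliding back. Lift clear.

Emit:
send_rows(offset=[[0.001,-0.005,-0.06],[0.008,-0.01,-0.11],[0.024,-0.01,-0.163],[0.062,-0.01,-0.247],[0.113,-0.01,-0.36],[0.113,-0.01,-0.36]], delta_rot=[[0,0.004,0],[0,0.012,0],[0,0.0185,0],[0,0.0185,0],[0,0.0185,0],[0,0.0185,0]])

```text
time: 53.55
tool_pos: [534.4, 11.9, 122.7]
tcp_rot: [-3.14, -0.532, -3.084]
contact_force: [0.5, -0.7, -2.5]
grip_width: 17.8
finger_force: 30.0
```

```bash
python3 - <<'E'
from h import *
o=get_obs();print(o['tool_pos'],o['contact_force'])
a=tl(-95,-10,180,.3);plan([a]); plan([dl(-35,150,.3)],start=a)
E
```

```text
[534.35402386  11.86709676 122.70562944] [ 0.50688327 -0.71292748 -2.49663965]
off [0.3823, -0.2127, -0.6738] rot [-0.0004, -0.0369, 0.0002] rows 2
  --
off [-0.1908, -0.8961, 0.0282] rot [-0.0272, -0.0, 0.088] rows 4
off [-0.6319, -0.6552, -0.1082] rot [-0.0272, -0.0, 0.088] rows 4
off [-0.8753, -0.2009, -0.1835] rot [-0.0272, -0.0, 0.088] rows 4
  --
```

Emit:
send_rows(offset=[[0.03,-0.02,-0.06],[0.12,-0.07,-0.22],[0.25,-0.14,-0.45],[0.35,-0.19,-0.62],[0.382,-0.213,-0.674],[0.382,-0.213,-0.674]], delta_rot=[[0,0,0],[0,-0.006,0],[0,-0.018,0],[0,-0.03,0],[0,-0.037,0],[0,-0.037,0]])

```text
time: 54.3
tool_pos: [536.8, -13.5, 214.4]
tcp_rot: [-3.14, -0.303, -3.084]
contact_force: [-1.0, -0.5, -2.0]
grip_width: 17.8
finger_force: 30.0
```

Emit:
send_rows(offset=[[-0.01,-0.05,0.001],[-0.035,-0.18,0.005],[-0.08,-0.4,0.012],[-0.135,-0.64,0.02],[-0.19,-0.896,0.028]], delta_rot=[[-0.0014,0,0.0044],[-0.0054,0,0.0176],[-0.012,0,0.039],[-0.0195,0,0.063],[-0.0272,0,0.088]])

```text
time: 54.92
tool_pos: [564.3, -120.4, 202.0]
tcp_rot: [-3.138, -0.306, 2.615]
contact_force: [0.6, -0.5, -1.2]
grip_width: 17.9
finger_force: 30.0
```

Emit:
send_rows(offset=[[-0.158,-0.164,-0.027],[-0.316,-0.328,-0.054],[-0.474,-0.49,-0.081],[-0.632,-0.655,-0.108]], delta_rot=[[-0.0068,0,0.022],[-0.0136,0,0.044],[-0.0204,0,0.066],[-0.0272,0,0.088]])

```text
time: 55.42
tool_pos: [591.2, -226.8, 191.7]
tcp_rot: [-3.135, -0.304, 2.035]
contact_force: [0.2, 0.9, -1.9]
grip_width: 18.0
finger_force: 30.0
```

Emit:
send_rows(offset=[[-0.215,-0.05,-0.045],[-0.42,-0.096,-0.088],[-0.595,-0.137,-0.125],[-0.73,-0.167,-0.153],[-0.82,-0.188,-0.172],[-0.875,-0.2,-0.183],[-0.875,-0.2,-0.183],[-0.875,-0.2,-0.183]], delta_rot=[[-0.0067,0,0.0217],[-0.013,0,0.042],[-0.0185,0,0.06],[-0.0226,0,0.073],[-0.0255,0,0.0825],[-0.0272,0,0.088],[-0.0272,0,0.088],[-0.0272,0,0.088]])

```text
time: 56.42
tool_pos: [618.6, -331.2, 183.7]
tcp_rot: [-3.137, -0.299, 1.464]
contact_force: [-0.1, 0.5, -2.5]
grip_width: 17.5
finger_force: 30.0
```

```bash
python3 - <<'E'
from h import *
o=get_obs();print(o['tool_pos'],o['tcp_rot'],dl(-35,150,.3))
for cam in('wrist','side','top'):
    c,im=cap(cam); print(fit('print_board',cam,c),fit('white_trough',cam,c),[l[2]+[l[1]] for l in lumps(cam,c,20)],[d['box'] for d in finder.boxes_of('white_trough',cam)][:1])
plan([dl(-35,100,.1)])
E
```

```text
[ 618.56613373 -331.16801229  183.68387735] [-3.13746519 -0.29866371  1.46414722] (np.float64(618.21), np.float64(-331.89), np.float64(185.7), 1.4627963267948965, 0.3)
(array([ 6.31533e+02, -2.01528e+02, -1.00000e-01]), np.float64(0.888), 0.95) (array([ 6.36823e+02, -1.67714e+02, -1.14000e-01]), np.float64(0.862), 0.9) [[334.0, 101.0, 0.81], [305.0, 106.0, 0.66]] [[284.5, 69.4, 360.5, 176.2]]
(array([ 6.27889e+02, -2.26404e+02, -1.03000e-01]), np.float64(0.698), 0.72) (array([ 6.24373e+02, -2.26847e+02, -1.90000e-01]), np.float64(0.516), 0.76) [] [[344.0, 288.2, 389.3, 347.4]]
(array([ 6.27356e+02, -2.23897e+02, -1.04000e-01]), np.float64(0.921), 0.67) (array([ 6.27911e+02, -2.24992e+02, -9.90000e-02]), np.float64(0.923), 0.63) [[160.0, 246.0, 0.59], [373.0, 238.0, 0.56], [369.0, 223.0, 0.47]] [[363.0, 217.3, 410.1, 245.4]]
off [-0.0199, -0.0014, 0.299] rot [-0.0006, -0.0315, 0.0001] rows 2
  --
```

Emit:
send_rows(offset=[[-0.004,-0.001,0.075],[-0.009,-0.001,0.15],[-0.014,-0.001,0.225],[-0.02,-0.001,0.299],[-0.02,-0.001,0.299]], delta_rot=[[0,-0.008,0],[0,-0.016,0],[0,-0.024,0],[0,-0.0315,0],[0,-0.0315,0]])

```text
time: 57.8
tool_pos: [619.1, -322.2, 148.7]
tcp_rot: [-3.137, -0.101, 1.465]
contact_force: [0.5, -0.0, -1.2]
grip_width: 17.7
finger_force: 30.0
```

```bash
python3 - <<'E'
from h import *
o=get_obs();print(o['tool_pos'],o['tcp_rot'])
rows([dl(-35,z,t) for z,t in ((92,0),(83,-.08),(75,-.16),(71,-.22),(70,-.28),(70,-.33),(70,-.38),(70,-.42))])
E
```

```text
[ 619.14874903 -322.17183979  148.71801871] [-3.137237   -0.10141007  1.46521964]
"offset": [[0.0313, 0.001, 0.0176], [0.0653, 0.0014, 0.0597], [0.1026, 0.0016, 0.097], [0.1338, 0.0018, 0.1108], [0.1685, 0.0018, 0.1018], [0.199, 0.0018, 0.0891], [0.23, 0.0018, 0.0778], [0.2553, 0.0018, 0.07]] 
"rot": [[-0.0007, -0.0161, 0.0004], [-0.0007, -0.0289, 0.0004], [-0.0007, -0.0416, 0.0005], [-0.0007, -0.0512, 0.0005], [-0.0007, -0.0607, 0.0005], [-0.0006, -0.0687, 0.0005], [-0.0006, -0.0766, 0.0006], [-0.0006, -0.083, 0.0006]]
```

Emit:
send_rows(offset=[[0.031,0.001,0.018],[0.065,0.001,0.06],[0.1026,0.001,0.097],[0.134,0.001,0.11],[0.1685,0.001,0.1],[0.199,0.001,0.088],[0.23,0.001,0.077],[0.255,0.001,0.069]], delta_rot=[[-0.0007,-0.016,0],[-0.0007,-0.029,0],[-0.0007,-0.0416,0],[-0.0007,-0.051,0],[-0.0007,-0.0607,0],[-0.0007,-0.0687,0],[-0.0007,-0.0766,0],[-0.0007,-0.083,0]])

```text
time: 58.8
tool_pos: [622.7, -292.6, 144.3]
tcp_rot: [3.14, 0.422, 1.463]
contact_force: [0.5, -0.6, -1.4]
grip_width: 17.5
finger_force: 30.0
```

```bash
python3 - <<'E'
from h import *
o=get_obs();print(o['tool_pos'],o['tcp_rot'])
rows([dl(-35,70,t) for t in (-.47,-.52,-.57,-.62,-.67,-.72,-.77,-.77)])
E
```

```text
[ 622.68936541 -292.55613052  144.33670196] [3.14001933 0.42168962 1.46290452]
"offset": [[0.0378, -0.0018, -0.0217], [0.0625, -0.0017, -0.0437], [0.0881, -0.0017, -0.0644], [0.1147, -0.0017, -0.0838], [0.1423, -0.0017, -0.102], [0.1709, -0.0016, -0.1186], [0.2002, -0.0016, -0.1338], [0.2002, -0.0016, -0.1338]] 
"rot": [[0.0003, -0.0077, 0.0], [0.0003, -0.0156, 0.0], [0.0003, -0.0236, -0.0], [0.0003, -0.0316, -0.0], [0.0003, -0.0395, -0.0], [0.0003, -0.0475, -0.0], [0.0003, -0.0554, -0.0], [0.0003, -0.0554, -0.0]]
```

Emit:
send_rows(offset=[[0.03,-0.002,-0.022],[0.055,-0.002,-0.044],[0.08,-0.002,-0.0645],[0.107,-0.002,-0.084],[0.135,-0.002,-0.102],[0.163,-0.002,-0.119],[0.19,-0.002,-0.133],[0.19,-0.002,-0.133]], delta_rot=[[0,-0.0077,0],[0,-0.0157,0],[0,-0.0236,0],[0,-0.0316,0],[0,-0.0395,0],[0,-0.0475,0],[0,-0.055,0],[0,-0.055,0]])

```text
time: 59.8
tool_pos: [625.3, -264.7, 148.6]
tcp_rot: [3.141, 0.766, 1.464]
contact_force: [-0.1, -0.1, -1.2]
grip_width: 17.9
finger_force: 30.0
```

```bash
python3 - <<'E'
from h import *
o=get_obs();print(o['tool_pos'],o['tcp_rot'],o['contact_force'])
for cam in ('wrist','side','top'):
    c,im=cap(cam); print(lumps(cam,c,20))
a=dl(-40,140,-.35);b=dl(-40,160,0); plan([a])
# return pose over the plate: scoop grip spot
P=(460.6,-229.2,170,3.095); plan([P],start=b)
E
```

```text
[ 625.28759578 -264.73117028  148.56887433] [3.14143153 0.76561568 1.4643812 ] [-0.1384178  -0.09973036 -1.2348704 ]
[]
[([652.6, -167.2], 0.58, [366.0, 291.0]), ([627.0, -169.5], 0.51, [356.0, 295.0]), ([628.7, -189.0], 0.51, [360.0, 301.0])]
[([609.6, -172.2], 0.6, [369.0, 238.0])]
off [-0.5691, 0.0019, -0.1652] rot [0.0003, 0.0663, -0.0] rows 3
  --
off [0.3183, -0.699, 0.1875] rot [0.0, 0.0, -0.1299] rows 5
off [0.7272, -0.247, 0.1875] rot [0.0, 0.0, -0.1299] rows 5
  --
```

Emit:
send_rows(offset=[[-0.14,0,-0.045],[-0.28,0,-0.09],[-0.42,0,-0.13],[-0.57,0.002,-0.165],[-0.57,0.002,-0.165]], delta_rot=[[0,0.012,0],[0,0.03,0],[0,0.048,0],[0,0.0665,0],[0,0.0665,0]])

```text
time: 60.72
tool_pos: [621.6, -303.9, 213.8]
tcp_rot: [3.135, 0.352, 1.458]
contact_force: [0.4, -0.2, -1.9]
grip_width: 17.3
finger_force: 30.0
```

Emit:
send_rows(offset=[[-0.09,0,0.017],[-0.1855,0,0.034],[-0.1855,0,0.034],[-0.1855,0,0.034]], delta_rot=[[0,0.028,0],[0,0.0557,0],[0,0.0557,0],[0,0.0557,0]])

```text
time: 61.22
tool_pos: [618.9, -321.7, 213.0]
tcp_rot: [-3.139, -0.0, 1.465]
contact_force: [-0.2, 0.6, -2.1]
grip_width: 17.6
finger_force: 30.0
```

Emit:
send_rows(offset=[[0.06,-0.14,0],[0.13,-0.28,0],[0.19,-0.42,0],[0.255,-0.56,0.05],[0.318,-0.7,0.1],[0.318,-0.7,0.1]], delta_rot=[[0,0,-0.026],[0,0,-0.052],[0,0,-0.078],[0,0,-0.104],[0,0,-0.13],[0,0,-0.13]])

```text
time: 61.98
tool_pos: [539.2, -273.3, 202.1]
tcp_rot: [-3.141, -0.001, 2.283]
contact_force: [1.0, 0.1, -1.6]
grip_width: 18.0
finger_force: 30.0
```

Emit:
send_rows(offset=[[0.145,-0.05,0.05],[0.29,-0.1,0.1],[0.44,-0.15,0.15],[0.58,-0.2,0.2],[0.727,-0.247,0.25],[0.727,-0.247,0.25],[0.727,-0.247,0.25]], delta_rot=[[0,0,-0.026],[0,0,-0.052],[0,0,-0.078],[0,0,-0.104],[0,0,-0.13],[0,0,-0.13],[0,0,-0.13]])

```text
time: 62.85
tool_pos: [461.7, -229.3, 173.0]
tcp_rot: [-3.141, 0.002, 3.095]
contact_force: [-0.2, -0.8, -1.5]
grip_width: 18.0
finger_force: 30.0
```

```bash
python3 - <<'E'
from h import *
o=get_obs();print(o['tool_pos'],o['tcp_rot'],o['contact_force'])
for cam in ('wrist','side','top'):
    c,im=cap(cam); print(lumps(cam,c,20),fit('white_trough',cam,c) if cam!='wrist' else '',fit('green_trough',cam,c) if cam!='wrist' else '')
    if cam=='wrist':
        g=im.astype(int); w=(g.min(2)>165); print('lip rows', [(x,np.argwhere(w[140:240,x])[:1].ravel()+140) for x in (285,300,345,360)])
rows([(460.6,-229.2,z,3.095) for z in (140,110,85,70,63,60.5)])
E
```

```text
[ 461.69620606 -229.3407999   173.01788261] [-3.14113591e+00  2.44718710e-03  3.09496027e+00] [-0.16359676 -0.75669244 -1.54082169]
[([777.6, 3.1], 0.45, [537.0, 478.0])]  
lip rows [(285, array([175])), (300, array([175])), (345, array([174])), (360, array([174]))]
[([621.5, -191.2], 0.59, [358.0, 302.0]), ([623.3, -176.3], 0.44, [356.0, 298.0]), ([645.7, -170.0], 0.42, [364.0, 293.0])] (array([ 6.30469e+02, -2.26778e+02, -9.30000e-02]), np.float64(0.946), 0.96) (array([718.57 , 156.533,   0.979]), np.float64(0.271), 0.68)
[([630.6, -192.8], 0.51, [376.0, 231.0]), ([611.4, -178.5], 0.43, [371.0, 237.0]), ([645.8, -163.3], 0.4, [366.0, 226.0])] (array([ 6.29698e+02, -2.26325e+02, -8.20000e-02]), np.float64(0.955), 0.68) (array([6.26022e+02, 2.25854e+02, 8.40000e-02]), np.float64(0.949), 0.65)
"offset": [[-0.0004, -0.0004, 0.2708], [-0.0001, -0.0006, 0.5208], [0.0001, -0.0008, 0.7292], [0.0003, -0.0009, 0.8542], [0.0003, -0.0009, 0.9125], [0.0003, -0.0009, 0.9333]] 
"rot": [[0.0001, 0.0002, 0.0005], [0.0001, 0.0002, 0.0005], [0.0001, 0.0002, 0.0005], [0.0001, 0.0002, 0.0005], [0.0001, 0.0002, 0.0005], [0.0001, 0.0002, 0.0005]]
```

Emit:
send_rows(offset=[[0,0,0.22],[0,0,0.47],[0,0,0.7],[0,0,0.84],[0,0,0.91],[0,0,0.933],[0,0,0.933]], delta_rot=[[0,0.001,0],[0,0.002,0],[0,0.003,0],[0,0.0045,0],[0,0.0045,0],[0,0.0045,0],[0,0.0045,0]])

```text
time: 64.22
tool_pos: [460.9, -229.2, 61.1]
tcp_rot: [3.141, -0.026, 3.099]
contact_force: [-0.8, 0.1, -1.0]
grip_width: 17.5
finger_force: 30.0
```

Emit:
send_rows(offset=[[0,0,0.006],[0,0,0.012],[0,0,0.012]], delta_rot=[[0,0,0],[0,0,0],[0,0,0]])

```text
time: 64.6
tool_pos: [460.6, -229.0, 59.3]
tcp_rot: [3.141, -0.027, 3.099]
contact_force: [-0.5, -0.0, -2.2]
grip_width: 17.8
finger_force: 30.0
```

Emit:
send_rows(offset=[[0,0,0.005],[0,0,0.01],[0,0,0.01]], delta_rot=[[0,0,0],[0,0,0],[0,0,0]])

```text
time: 64.97
tool_pos: [460.5, -229.0, 58.0]
tcp_rot: [3.141, -0.027, 3.099]
contact_force: [-0.9, -0.1, 0.0]
grip_width: 17.8
finger_force: 30.0
```

Emit:
send_rows(offset=[[0,0,0],[0,0,0],[0,0,0],[0,0,0],[0,0,0],[0,0,0]], delta_rot=[[0,0,0],[0,0,0],[0,0,0],[0,0,0],[0,0,0],[0,0,0]], grip=1)

```text
time: 65.72
tool_pos: [460.5, -229.0, 57.9]
tcp_rot: [3.141, -0.027, 3.099]
contact_force: [-0.2, -0.5, -1.8]
grip_width: 73.4
finger_force: 0.0
```

Emit:
send_rows(offset=[[0,0,-0.2],[0,0,-0.5],[0,0,-1],[0,0,-1],[0,0,-1]], delta_rot=[[0,-0.0045,0],[0,-0.0045,0],[0,-0.0045,0],[0,-0.0045,0],[0,-0.0045,0]])

```text
time: 66.35
tool_pos: [463.4, -229.0, 177.4]
tcp_rot: [3.14, 0.001, 3.099]
contact_force: [-1.2, -0.1, -0.5]
grip_width: 92.0
finger_force: 0.0
```

```bash
python3 - <<'E'
from h import *
o=get_obs();print(o['tool_pos'],o['tcp_rot'])
c,im=cap('wrist')
for n,z in (('scoop_grip',78),('scoop',3)): print(n,[(np.round(d['uv']),ray(c,d['uv'],z)[0].round(1),d['confidence']) for d in finder.pinpoint(n,'wrist')])
for cam in ('side','top'):
    c,im=cap(cam); print(fit('green_trough',cam,c),fit('wait_board',cam,c),fit('white_trough',cam,c))
plan([(615,250,190,1.66)])
E
```

```text
[ 463.42669408 -228.95796198  177.44951653] [3.14049556e+00 6.89732821e-04 3.09860814e+00]
scoop_grip [(array([322., 236.]), array([ 461.5, -229.7,   78. ]), 0.92)]
scoop [(array([322., 200.]), array([ 448.2, -229. ,    3. ]), 0.86), (array([619., 102.]), array([373.2,  34.6,   3. ]), 0.53)]
(array([720.376, 140.912,   0.734]), np.float64(0.216), 0.61) None (array([ 6.30736e+02, -2.26260e+02, -1.04000e-01]), np.float64(0.968), 0.83)
(array([6.25692e+02, 2.26711e+02, 6.70000e-02]), np.float64(0.967), 0.62) (array([6.32048e+02, 2.46114e+02, 7.80000e-02]), np.float64(0.961), 0.95) (array([ 6.28929e+02, -2.26093e+02, -8.80000e-02]), np.float64(0.945), 0.7)
off [-0.2175, 0.8088, -0.0196] rot [0.0, -0.0, 0.0458] rows 2
off [0.0209, 0.8373, -0.0198] rot [0.0, -0.0, 0.0458] rows 2
off [0.2576, 0.7969, -0.02] rot [0.0, -0.0, 0.0458] rows 2
off [0.4732, 0.691, -0.0202] rot [0.0, -0.0, 0.0458] rows 2
off [0.6498, 0.5284, -0.0204] rot [0.0, -0.0, 0.0458] rows 2
  --
```

Scoop is back; the green trough has indeed been knocked ~20 mm. Go and look.

Emit:
send_rows(offset=[[-0.2175,0.809,-0.02],[-0.2175,0.809,-0.02],[-0.2175,0.809,-0.02]], delta_rot=[[0,0,0.0458],[0,0,0.0458],[0,0,0.0458]])

```text
time: 67.28
tool_pos: [494.6, -130.9, 180.5]
tcp_rot: [3.14, 0.001, 2.814]
contact_force: [0.3, 0.3, 0.3]
grip_width: 91.8
finger_force: 0.0
```

Emit:
send_rows(offset=[[0.02,0.837,-0.02],[0.02,0.837,-0.02]], delta_rot=[[0,0,0.0458],[0,0,0.0458]])

```text
time: 67.53
tool_pos: [524.8, -37.4, 183.0]
tcp_rot: [3.14, 0.001, 2.519]
contact_force: [-0.1, -1.5, 0.3]
grip_width: 91.9
finger_force: 0.0
```

Emit:
send_rows(offset=[[0.2576,0.797,-0.02],[0.2576,0.797,-0.02]], delta_rot=[[0,0,0.0458],[0,0,0.0458]])

```text
time: 67.78
tool_pos: [555.3, 59.1, 185.5]
tcp_rot: [3.14, 0.001, 2.232]
contact_force: [-0.1, -0.1, -0.4]
grip_width: 91.7
finger_force: 0.0
```

Emit:
send_rows(offset=[[0.473,0.691,-0.02],[0.473,0.691,-0.02]], delta_rot=[[0,0,0.0458],[0,0,0.0458]])

```text
time: 68.03
tool_pos: [585.7, 155.2, 187.9]
tcp_rot: [3.14, -0.0, 1.945]
contact_force: [0.3, -0.5, 0.6]
grip_width: 91.8
finger_force: 0.0
```

Emit:
send_rows(offset=[[0.65,0.528,-0.02],[0.65,0.528,-0.02],[0.65,0.528,-0.02],[0.65,0.528,-0.02]], delta_rot=[[0,0,0.0458],[0,0,0.0458],[0,0,0.0458],[0,0,0.0458]])

```text
time: 68.53
tool_pos: [615.2, 248.5, 189.9]
tcp_rot: [3.141, 0.0, 1.661]
contact_force: [-0.5, 0.3, 0.1]
grip_width: 91.6
finger_force: 0.0
```

```bash
python3 - <<'E'
from h import *
o=get_obs();print(o['tool_pos'],o['tcp_rot'])
c,im=cap('wrist'); g=fit('green_trough','wrist',c);print(g,fit('wait_board','wrist',c),lumps('wrist',c,20,'madder1'))
x,y,t=g[0]; Y=np.pi/2+t
plan([(x,y,100,Y),(x,y,22,Y)]); plan([(x,y,70,Y),(633.3,242.6,70,1.66)],start=(x,y,22,Y))
E
```

```text
[615.1692272  248.53356453 189.947219  ] [3.14127975e+00 2.08769283e-04 1.66081462e+00]
(array([6.27755e+02, 2.26546e+02, 8.80000e-02]), np.float64(0.983), 0.84) (array([6.33417e+02, 2.42899e+02, 8.80000e-02]), np.float64(0.987), 0.7) [([616.1, 178.5], 0.57, [316.0, 284.0])]
off [-0.1914, 0.0866, 0.7558] rot [0.0002, -0.0001, -0.0] rows 2
  --
off [-0.0, -0.0, 0.65] rot [0.0, 0.0, 0.0] rows 2
  --
off [0.0, 0.0, -0.4] rot [0.0, 0.0, 0.0] rows 1
  --
off [0.1292, 0.0578, 0.0] rot [0.0, 0.0, -0.0002] rows 1
  --
```

Emit:
send_rows(offset=[[-0.19,0.087,0.35],[-0.19,0.087,0.7],[-0.19,0.087,0.756],[-0.19,0.087,0.756]], delta_rot=[[0,0,0],[0,0,0],[0,0,0],[0,0,0]])

```text
time: 69.22
tool_pos: [628.1, 228.0, 100.7]
tcp_rot: [3.14, -0.001, 1.66]
contact_force: [0.7, 0.3, 0.7]
grip_width: 92.1
finger_force: 0.0
```

Emit:
send_rows(offset=[[0,0,0.25],[0,0,0.45],[0,0,0.6],[0,0,0.65],[0,0,0.65]], delta_rot=[[0,0,0],[0,0,0],[0,0,0],[0,0,0],[0,0,0]])

```text
time: 69.85
tool_pos: [628.2, 228.4, 22.4]
tcp_rot: [3.139, -0.001, 1.66]
contact_force: [0.5, -1.2, -0.8]
grip_width: 92.0
finger_force: 0.0
```

Emit:
send_rows(offset=[[0,0,0],[0,0,0],[0,0,0],[0,0,0],[0,0,0],[0,0,0]], delta_rot=[[0,0,0],[0,0,0],[0,0,0],[0,0,0],[0,0,0],[0,0,0]], grip=0)

```text
time: 70.6
tool_pos: [628.0, 228.3, 22.1]
tcp_rot: [3.14, -0.001, 1.66]
contact_force: [-0.6, -0.1, 3.9]
grip_width: 65.9
finger_force: 30.0
```

Emit:
send_rows(offset=[[0,0,-0.05],[0,0,-0.12],[0,0,-0.16],[0.03,0.014,-0.16],[0.08,0.036,-0.16],[0.12,0.054,-0.16],[0.129,0.058,-0.16],[0.129,0.058,-0.16]], delta_rot=[[0,0,0],[0,0,0],[0,0,0],[0,0,0],[0,0,0],[0,0,0],[0,0,0],[0,0,0]])

```text
time: 71.6
tool_pos: [633.2, 244.4, 40.7]
tcp_rot: [3.141, -0.001, 1.66]
contact_force: [0.3, 0.7, -3.1]
grip_width: 65.8
finger_force: 30.0
```

```bash
python3 - <<'E'
from h import *
o=get_obs();print(o['tool_pos'],o['tcp_rot'],o['grip_width'])
plan([(633.3,242.6,22.7,1.6595)])
E
```

```text
[633.18527099 244.42074305  40.68819356] [ 3.14070186e+00 -5.45206815e-04  1.66003311e+00] 65.75391296882081
off [-0.0153, -0.0005, 0.1499] rot [0.0001, -0.0001, 0.0001] rows 1
  --
```

Emit:
send_rows(offset=[[0,0,0.06],[0,0,0.11],[0,0,0.14],[0,0,0.15],[0,0,0.15]], delta_rot=[[0,0,0],[0,0,0],[0,0,0],[0,0,0],[0,0,0]])

```text
time: 72.22
tool_pos: [633.4, 244.3, 22.9]
tcp_rot: [3.14, -0.001, 1.66]
contact_force: [-0.1, -0.0, -3.0]
grip_width: 65.8
finger_force: 30.0
```

Emit:
send_rows(offset=[[0,0,0],[0,0,0],[0,0,0],[0,0,0],[0,0,0]], delta_rot=[[0,0,0],[0,0,0],[0,0,0],[0,0,0],[0,0,0]], grip=1)

```text
time: 72.85
tool_pos: [633.3, 244.3, 23.0]
tcp_rot: [3.14, -0.001, 1.66]
contact_force: [0.2, 0.1, -0.1]
grip_width: 91.8
finger_force: 0.0
```

Emit:
send_rows(offset=[[0,0,-0.2],[0,0,-0.5],[0,0,-1],[0,0,-1]], delta_rot=[[0,0,0],[0,0,0],[0,0,0],[0,0,0]])

```text
time: 73.35
tool_pos: [636.1, 245.0, 149.2]
tcp_rot: [3.129, -0.003, 1.66]
contact_force: [-0.2, 1.1, 0.4]
grip_width: 91.9
finger_force: 0.0
```

Emit:
send_rows(offset=[[0.3,-0.2,-0.4],[0.5,-0.6,-0.4],[0.5,-0.6,-0.4],[0.5,-0.6,-0.4]], delta_rot=[[0,0,0],[0,0,0],[0,0,0],[0,0,0]])

```text
time: 73.85
tool_pos: [556.2, 297.4, 190.4]
tcp_rot: [3.141, -0.0, 1.66]
contact_force: [1.2, -0.3, -0.6]
grip_width: 91.8
finger_force: 0.0
```

```bash
python3 - <<'E'
from h import *
c,im=cap('wrist'); print(fit('green_trough','wrist',c),fit('wait_board','wrist',c),lumps('wrist',c,20,'madder1'))
for cam in ('top','side'):
    c,im=cap(cam); print(cam,fit('green_trough',cam,c),fit('white_trough',cam,c),fit('print_board',cam,c),lumps(cam,c,20),lumps(cam,c,20,'madder1'))
    a=im[180:330,190:430] if cam=='top' else im[130:380,180:430]
    cv2.imwrite(f'pics/f{cam}.png',a[:,:,::-1])
A=cv2.imread('pics/ftop.png');B=cv2.imread('pics/fside.png'); A=cv2.resize(A,(480,300)); B=cv2.resize(B,(300,300)); cv2.imwrite('pics/fin.png',np.hstack([A,B]))
E
```

```text
(array([6.30753e+02, 2.74552e+02, 7.10000e-02]), np.float64(0.836), 0.8) (array([6.28923e+02, 2.83408e+02, 8.10000e-02]), np.float64(0.779), 0.96) [([624.2, 254.1], 0.73, [386.0, 265.0]), ([620.3, 198.5], 0.72, [375.0, 315.0])]
top (array([6.32218e+02, 2.42518e+02, 7.50000e-02]), np.float64(0.941), 0.82) (array([ 6.28511e+02, -2.26985e+02, -1.02000e-01]), np.float64(0.954), 0.68) (array([ 6.27831e+02, -2.25625e+02, -9.50000e-02]), np.float64(0.97), 0.97) [([433.9, 224.0], 0.7, [235.0, 297.0]), ([608.4, -176.7], 0.6, [370.0, 238.0]), ([626.5, 206.8], 0.6, [242.0, 232.0]), ([646.1, -172.6], 0.52, [369.0, 226.0]), ([623.6, -194.8], 0.45, [376.0, 233.0])] [([624.4, 198.3], 0.59, [245.0, 233.0]), ([621.3, 255.0], 0.57, [226.0, 234.0])]
side (array([6.36159e+02, 2.45077e+02, 8.00000e-02]), np.float64(0.949), 0.97) (array([ 6.30546e+02, -2.25125e+02, -1.20000e-01]), np.float64(0.968), 0.89) (array([ 6.28757e+02, -2.26076e+02, -9.60000e-02]), np.float64(0.723), 0.81) [([649.8, -177.3], 0.63, [366.0, 295.0]), ([630.4, 228.1], 0.6, [300.0, 191.0]), ([626.8, -188.2], 0.55, [359.0, 301.0]), ([617.8, -178.6], 0.4, [354.0, 299.0])] [([624.2, 253.9], 0.44, [295.0, 186.0]), ([553.3, -20.2], 0.17, [304.0, 259.0])]
```

View pics/fin.png

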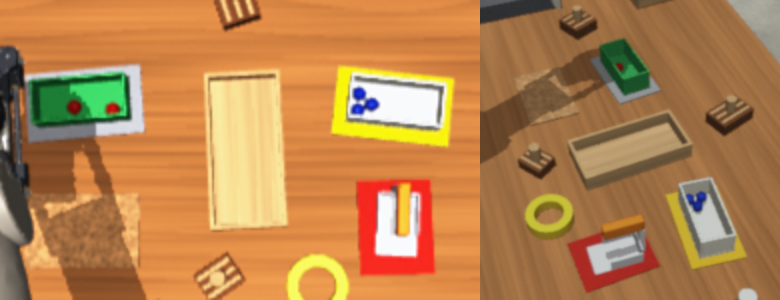

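The final picture shows the white trough with three blue lumps square on yellow, the green trough with both red lumps square on grey, an empty tray, and the scoop flat on its plate. Handing in.

```bash
python3 -c "
from h import *
print(get_obs()['time'],ticket.close_job())"
```

```text
the job is handed in; nothing more can be done
74.65 None
```

The job is done and handed in after 74.7 s: the troughs are swapped, all three blue lumps are in the white trough, and the scoop is flat on its plate. The green trough was knocked about 20 mm aside mid-run, so I put it back square with both red lumps in it.

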